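# Change the batch in the tip-out tub finisher

### The arm

A 6-joint arm with a two-finger parallel gripper is mounted at the origin on the work surface. World frame = base frame: x ahead of the robot, y to its left, z up, the work surface at z = 0. Lengths are in m, angles in degrees, forces in N, time in s.
With the tool pointing down it reaches from about 0.35 to 0.875 m from the base axis. Payload 4.2 kg.
Tool frame: the origin (TCP) lies on the front face of the gripper's body, between the roots of the fingers; the fingertips stand finger_overhang ahead of it and the grasp point (between the pads) lies 51 mm ahead of it (finger_overhang is the distance from the TCP to the fingertips, in m); z points along the fingers, y is the line along which they close (so a half turn about z gives the same grasp; the last joint's range is limited). The gripper opens to 87 mm and grips with 3 to 60 N. Pads are 19 mm wide; open, the fingers measure 117 mm over their backs; the gripper's body (75 mm by 190 mm) begins 51 mm behind the grasp point.
Start: joints at [-59.668, 22.042, 0.453, 0, -68.411, -14.817], TCP at [0.167, -0.602, 0.292] pointing down, gripper open.
Joint ranges: [-179.83, 179.83], [-69.29, 118.12], [-61.27, 80.66], [-181.25, 117.63], [-171.15, -9.14], [-177.46, 177.46]. Speed limits (degrees/s): [159.86, 159.86, 180, 180, 180, 180].

### API

Orientations are given as a 3x3 rotation matrix whose columns are the frame's x, y, z axes.
In Python, from station import sense, capture, camera_model, finish_job, finger_overhang gives the robot as it stands. The module is installed in compiled form; this text tells all that it offers.
- The arm moves only by the tool jog_arm, never from a script. Its argument "rows" is a list that holds one entry, the list of rows, each a list of 4 numbers: the shift along the tool's x, y, z in m, then the turn about the tool's z in rad. A call has 1 to 20 rows; each row shifts and turns the commanded pose from where the row before left it, along the tool's axes as they then stand; what a row does not reach is not made up. A row lasts 1/8 s, in which the tool goes at most 62.5 mm and 10.7 degrees, less where a joint would pass 70% of its speed; a pose out of reach is approached as far as the arm can. A call is refused whole if a number of a shift passes 0.0625 or a number of a turn 0.188, either way. A call with a gripper value outside its range is refused whole. "claw" is the opening, from 0 (shut) to 1 (fully open), set as the call begins (left out, the last holds). The fingers move at their own pace and stop on an object; the grip force is fixed at half the most. Time passes only in rows, so rows that do not move let the fingers close. It gives the time, the measured TCP pose, the force, the opening and the grip force at its end, in the units of the state.
- sense(): the state, without advancing time (a new reading comes with each control period).
- capture(name): name is "scene" or "top" or "wrist"; returns the picture (400x640x3 uint8, red, green, blue); there is no depth.
- camera_model(name): a dict with "fovy" (degrees; the focal length in pixels is half the picture's height over the tangent of half this angle, whatever the lens; pixels are square), "cx", "cy" (the principal point, pixels), "k1" (the pictures are not rectified: a ray, as slopes to the right and down, at radius r is drawn at 1 + k1 r^2 times it, then the intrinsics apply), "eye" and "rotation" of the camera in the world. Camera axes: x right, y down, z forward; pixel columns grow to the right and rows downward; lengths in m; the calibration is good to about 2 mm. A picture is of the moment at which its call begins: read the wrist's pose just before it. camera_model takes no time and is no camera call; for the wrist camera it gives the pose at the moment of the call.
- finish_job(): hands the job in; it is judged then, once.
The state is a dict: "time_s": time; "joints": joint angles; "joint_velocities": joint speeds; "effort": joint torques, N m; "tcp_pos": TCP position; "ee_rot": TCP orientation; "wrist_force": force on the tool from outside, world axes, zero at the start; "moment": the same for the moment, N m; "gripper_width": opening from 0.0 (shut) to 1.0 (fully open); "gripper_force": force on a finger pad.
Only numpy, scipy, OpenCV 4.12 (cv2) and the standard library are available. Lean on these libraries where they do the work, as an engineer would, in place of code of your own. Each camera call takes 0.05 s, during which the arm holds its last target. There are 200 camera calls.

### The job

Change the batch in the finisher: push the blue tub by its yellow bar right over onto its dump stop so that all the bright finished castings fall into the catch tray, then ease it gently back fully upright without letting it slam. Then put every dark rough casting from the bench into the tub, and last of all press the red clamp lever down until its catch holds it. Leave the jar, the screwdriver and the safety glasses where they are.

Things in the scene. Friction and masses are not known exactly. Their poses are not given: they have to be found in the camera images.
- bright0_c (a point): Finished casting: bright yellow polished brass buckle plate, a solid rectangular slab with a thin raised border, 54 x 36 x 12 mm, 0.13 kg (varies by a third either way); the point is its centre, half-way up; its x runs along the 54 mm length, y along the 36 mm width, z through the 12 mm thickness. May be absent. It starts lying flat on the floor of the blue tub.
- bright1_c (a point): Finished casting: bright yellow polished brass buckle plate, a solid rectangular slab with a thin raised border, 54 x 36 x 12 mm, 0.13 kg (varies by a third either way); the point is its centre, half-way up; its x runs along the 54 mm length, y along the 36 mm width, z through the 12 mm thickness. May be absent. It starts lying flat on the floor of the blue tub.
- bright2_c (a point): Finished casting: bright yellow polished brass buckle plate, a solid rectangular slab with a thin raised border, 54 x 36 x 12 mm, 0.13 kg (varies by a third either way); the point is its centre, half-way up; its x runs along the 54 mm length, y along the 36 mm width, z through the 12 mm thickness. May be absent. It starts lying flat on the floor of the blue tub.
- bright3_c (a point): Finished casting: bright yellow polished brass buckle plate, a solid rectangular slab with a thin raised border, 54 x 36 x 12 mm, 0.13 kg (varies by a third either way); the point is its centre, half-way up; its x runs along the 54 mm length, y along the 36 mm width, z through the 12 mm thickness. May be absent. It starts lying flat on the floor of the blue tub.
- rough0_c (a point): Rough casting: the same buckle plate straight from the mould, dark brown, 54 x 36 x 12 mm, 0.13 kg (varies by a third either way); the point is its centre, half-way up; its x runs along the 54 mm length, y along the 36 mm width, z through the 12 mm thickness. May be absent. It starts lying flat on the bench on the robot's right.
- rough1_c (a point): Rough casting: the same buckle plate straight from the mould, dark brown, 54 x 36 x 12 mm, 0.13 kg (varies by a third either way); the point is its centre, half-way up; its x runs along the 54 mm length, y along the 36 mm width, z through the 12 mm thickness. May be absent. It starts lying flat on the bench on the robot's right.
- rough2_c (a point): Rough casting: the same buckle plate straight from the mould, dark brown, 54 x 36 x 12 mm, 0.13 kg (varies by a third either way); the point is its centre, half-way up; its x runs along the 54 mm length, y along the 36 mm width, z through the 12 mm thickness. May be absent. It starts lying flat on the bench on the robot's right.
- rough3_c (a point): Rough casting: the same buckle plate straight from the mould, dark brown, 54 x 36 x 12 mm, 0.13 kg (varies by a third either way); the point is its centre, half-way up; its x runs along the 54 mm length, y along the 36 mm width, z through the 12 mm thickness. May be absent. It starts lying flat on the bench on the robot's right.
- rough4_c (a point): Rough casting: the same buckle plate straight from the mould, dark brown, 54 x 36 x 12 mm, 0.13 kg (varies by a third either way); the point is its centre, half-way up; its x runs along the 54 mm length, y along the 36 mm width, z through the 12 mm thickness. May be absent. It starts lying flat on the bench on the robot's right.
- rough5_c (a point): Rough casting: the same buckle plate straight from the mould, dark brown, 54 x 36 x 12 mm, 0.13 kg (varies by a third either way); the point is its centre, half-way up; its x runs along the 54 mm length, y along the 36 mm width, z through the 12 mm thickness. May be absent. It starts lying flat on the bench on the robot's right.
- machine: Tip-out tub finisher, fixed to the bench: grey base plate 10 mm thick (x -190 to 150, y -160 to 280 mm), white drive housing, blue tub above, catch tray beside it. Origin on the bench straight below the middle of the tub's hinge axis; x along the hinge (away from the robot), y towards the catch tray (robot's left), z up. Place and yaw vary.
- tub (a joint): Tilt of the blue tub, rad: 0 upright, 1.85 on its dump stop, mouth down over the tray. Over-centre springs and its weight hold it at both ends; about 5 to 10 N at the yellow bar moves it. Past its balance (0.75 to 1.2 rad) it falls fast to the stop, either way, unless held; it does not stay in mid-travel.
- tub_hinge (a point): Middle of the tub's hinge axis, 140 mm above the bench. Axes turn with the tub; with the tub upright x runs along the hinge, y towards the tray, z up. Tipping turns the tub about -x.
- tub_bar (a point): Middle of the yellow tipping bar: round, 16 mm thick, 140 mm clear, parallel to the hinge (axes as tub_hinge). In the tub's axes 130 mm behind (-y) and 118 mm above the hinge: 29 mm outside and 32 mm above the rear rim. It swings over the top on a 176 mm radius to the tray side and stays about 20 mm or more above the rim, open from above all the way.
- tub_in (a point): Middle of the tub's flat floor, inner face; turns with the tub (axes as tub_hinge). Inside: x -79 to 79 mm; rear wall at y -48; flat floor to y 47 mm, where the front wall rises leaning out 35 degrees; rim 80 mm above this floor. Walls 6 mm. Upright, the floor is 146 mm above the bench.
- tray_in (a point): Centre of the inner floor of the aluminium catch tray, a perforated open pan fixed on the base plate beside the tub, floor 14 mm above the bench; inside 192 mm (machine x) by 207 mm (machine y), walls 4 mm thick rising 51 mm above this floor.
- lever (a joint): Tub clamp lever, rad: 0 raised (sprung up), 0.60 pressed right down. Takes up to about 10 N down on its red pad; at 0.42 it passes over centre (its catch), pulls itself the rest of the way and stays down when let go. Released earlier it springs up again.
- lever_pad (a point): Centre of the top face of the lever's red pad (30 mm in machine x, 44 mm in y), on the robot's side of the tub, 65 mm from the tub's side wall. Moves with the lever: raised, it is at about machine y -90 mm, z 162 mm; pressed down, y -115, z 99 mm; always at machine x -150 mm. The lever turns about an axis along machine x through y 0, z 90 mm.
- jar: Bystander: brown open jar 68 mm across, 75 mm high, standing on the bench; origin under its centre.
- screwdriver: Bystander: screwdriver with a wooden handle, 190 mm long, lying on the bench near the robot.
- glasses: Bystander: safety glasses with blue frame, 135 mm wide, standing on the bench on the robot's left.
Not all that is in view belongs to the job. What is shaped like the part that bears rough0_c but green is not meant.

How it is judged:
By the outcome, as a careful person would: the job done as asked, in the order asked, and still so for the second after the job is handed in, with the robot touching nothing.
Of bright0, bright1, bright2, bright3 only 2 to 4 are there at a start; the rules pass over those that are not, and their reading is None.
Of rough0, rough1, rough2, rough3, rough4, rough5 only 4 to 6 are there at a start; the rules pass over those that are not, and their reading is None.
At some moment in a run one of rough0, rough1, rough2, rough3, rough4, rough5 may be knocked a few centimetres aside while the robot is not near it.
Once in a run the grip may slacken for a moment while it holds something.
It also fails if it takes over 210 s, if anything falls off the work surface, if the arm or the gripper's body presses on something with over 40 N, if the wrist force passes 120 N, or if a joint passes its speed limit or range.

## Working session

There is one attempt and no reset: what is moved stays moved. The work goes in short steps, Python scripts to look and compute and a tool call to move; the robot and the scene stay as the last step left them, time stands still between calls to the robot, and variables do not carry over. Pictures are saved under pics/ and viewed, at most 14 in all, crops included, and the job is handed in when it is done.

Besides the shell and the picture viewer there is one more tool, called after "Emit:" as a command line: name --argument value ..., lists and objects as JSON in quotes. jog_arm: Moves the arm, as the interface text tells. Its arguments: {"type":"object","properties":{"rows":{"type":"array"},"claw":{"type":"number"}},"required":["rows"]}

```bash
mkdir -p pics
cat > h.py <<'E'
import numpy as np, cv2
from station import *
def K(m):
    f=200/np.tan(np.radians(m["fovy"])/2); return f
def ray(m,u,v):
    f=K(m); d=np.array([(u-m["cx"])/f,(v-m["cy"])/f]); r=d.copy()
    for _ in range(20): r=d/(1+m["k1"]*(r@r))
    w=np.array(m["rotation"])@np.array([r[0],r[1],1.]); return np.array(m["eye"]),w
def onz(m,u,v,z):
    e,w=ray(m,u,v); return e+w*(z-e[2])/w[2]
def proj(m,p):
    c=np.array(m["rotation"]).T@(np.array(p)-np.array(m["eye"])); s=c[:2]/c[2]; s=s*(1+m["k1"]*(s@s)); return s*K(m)+[m["cx"],m["cy"]]
def save(n,f):
    im=capture(n); cv2.imwrite("pics/"+f,im[:,:,::-1]); return im
E
python3 - <<'E'
from h import *
s=sense(); print({k:np.round(v,3).tolist() for k,v in s.items()}, finger_overhang)
for n in("scene","top","wrist"):
    m=camera_model(n); print(n,m); save(n,n+"0.png")
E
```

```text
{'time_s': 0.0, 'joints': [-59.668, 22.092, 0.38, -0.029, -68.409, -14.818], 'joint_velocities': [0.016, 0.03, 0.107, -0.086, 0.04, -0.037], 'effort': [0.001, -39.067, 18.741, 4.22, 0.011, -0.0], 'tcp_pos': [0.167, -0.602, 0.291], 'ee_rot': [[-0.964, -0.267, -0.001], [-0.267, 0.964, 0.002], [0.0, 0.002, -1.0]], 'wrist_force': [0.212, -0.25, 0.09], 'moment': [0.004, 0.018, 0.029], 'gripper_force': 0.0, 'gripper_width': 1.001} 0.0697
scene {'fovy': 44.12304782738256, 'cx': 317.9222451539042, 'cy': 205.56358128585487, 'k1': -0.02735288932775325, 'eye': array([1.40245208, 0.5769351 , 1.33817612]), 'rotation': array([[-0.52998406,  0.63285416, -0.56445771],
       [ 0.84782703,  0.38169845, -0.36809731],
       [-0.01749928, -0.67364821, -0.73884495]])}
top {'fovy': 49.280878703907625, 'cx': 318.1446864906553, 'cy': 187.21651552818432, 'k1': 0.03954038089907121, 'eye': array([ 0.29116684, -0.01388047,  1.32162114]), 'rotation': array([[ 0.02203519, -0.98438588,  0.17463929],
       [-0.99975457, -0.02209633,  0.00159452],
       [ 0.00228927, -0.17463157, -0.98463119]])}
wrist {'fovy': 70.85987685898574, 'cx': 321.00315053144465, 'cy': 201.4202832984591, 'k1': -0.05007568434108591, 'eye': array([ 0.09043632, -0.62275122,  0.38243502]), 'rotation': array([[-0.2673119 ,  0.92213093,  0.27967641],
       [ 0.96360625,  0.25498775,  0.0802761 ],
       [ 0.00271101,  0.29095669, -0.95673238]])}
```

View pics/top0.png

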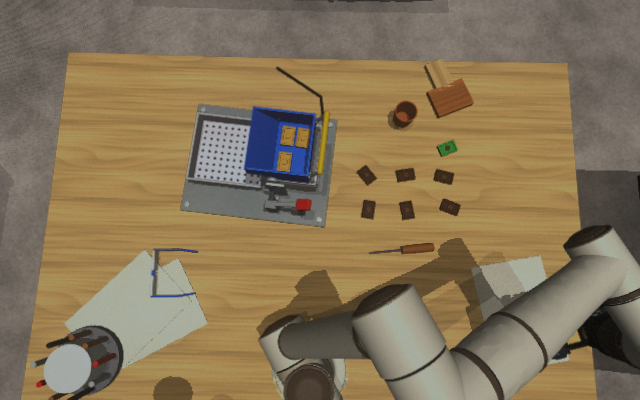

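View pics/scene0.png

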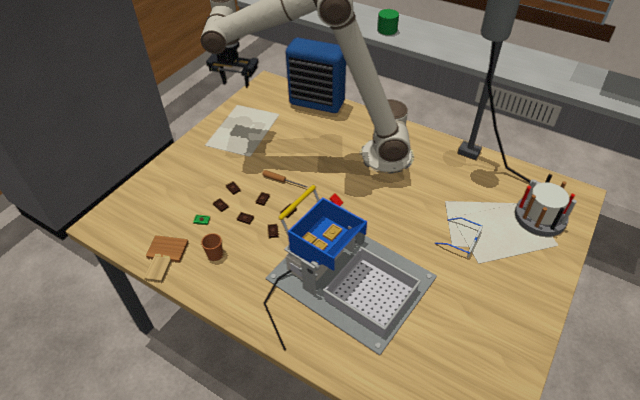

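The top view shows three brights in the tub (about (288,135), (302,138), (285,160)). The six roughs are at about (367,175), (405,175), (443,177), (369,209), (407,210) and (450,207), with the green decoy at (447,148). The machine base corners are at about (198,104), (338,120), (324,227) and (181,210).

```bash
cat > m1.py <<'E'
from h import *
from scipy.optimize import least_squares
m=camera_model("top")
im=cv2.imread("pics/top0.png")
C=[((198,104),(.15,.28)),((338,120),(.15,-.16)),((324,227),(-.19,-.16)),((181,210),(-.19,.28))]
W=[onz(m,*p,.01)[:2] for p,_ in C]; print(np.round(W,3))
def f(q):
    c,s=np.cos(q[2]),np.sin(q[2]); R=np.array([[c,-s],[s,c]])
    return np.concatenate([R@np.array(l)+q[:2]-w for (_,l),w in zip(C,W)])
q=least_squares(f,[.5,.1,0]).x; print("machine",q,"res",np.round(f(q)*1000,1))
# roughs
hsv=cv2.cvtColor(im,cv2.COLOR_BGR2HSV)
mask=((im.max(2)<75)).astype(np.uint8); mask[:160]=0;mask[222:]=0;mask[:,:350]=0;mask[:,470:]=0
mask=cv2.morphologyEx(mask,cv2.MORPH_CLOSE,np.ones((3,3)))
n,l,st,ce=cv2.connectedComponentsWithStats(mask)
for i in range(1,n):
    if st[i,4]<40: continue
    ys,xs=np.where(l==i)
    P=np.array([onz(m,x,y,.012)[:2] for x,y in zip(xs,ys)]).astype(np.float32)
    (c,sz,a)=cv2.minAreaRect(P*1000); 
    d=a if sz[0]>sz[1] else a+90
    print(st[i,4],ce[i].round(1),"world",P.mean(0).round(3),np.round(sz,0),"long dir deg",round(d,1))
v=cv2.resize(im[90:240,170:350],None,fx=4,fy=4,interpolation=cv2.INTER_CUBIC); 
c,s=np.cos(q[2]),np.sin(q[2])
def mw(x,y,z): return [q[0]+c*x-s*y,q[1]+s*x+c*y,z]
for p in [(0,-.13,.258),(-.07,-.13,.258),(.07,-.13,.258),(-.15,-.09,.162),(.15,.28,.01),(-.19,-.16,.01)]:
    u=proj(m,mw(*p)); cv2.circle(v,tuple(int(t) for t in (u-[170,90])*4+2),4,(0,255,0),1)
cv2.imwrite("pics/z1.png",v)
E
python3 m1.py
```

```text
[[ 0.781  0.372]
 [ 0.739 -0.069]
 [ 0.403 -0.032]
 [ 0.445  0.4  ]]
machine [ 0.60618279  0.10596122 -0.09599997] res [ 1.2 -1.7  0.8  1.6 -1.1 -3.1 -0.9  3.1]
181 [365.9 174.7] world [ 0.566 -0.157] [52. 36.] long dir deg 38.8
194 [404.8 174.6] world [ 0.569 -0.276] [34. 54.] long dir deg 99.5
206 [443.3 176.4] world [ 0.566 -0.393] [55. 36.] long dir deg 76.6
208 [449.4 206.7] world [ 0.473 -0.409] [55. 36.] long dir deg 68.7
182 [367.8 208.7] world [ 0.461 -0.163] [34. 51.] long dir deg 171.7
190 [406.2 209.8] world [ 0.46  -0.279] [51. 36.] long dir deg 11.8
```

View pics/z1.png

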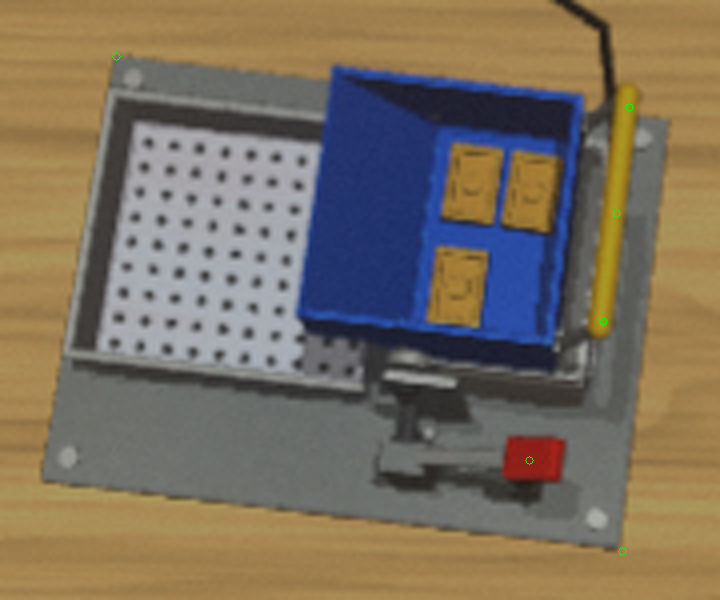

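The machine pose fits to about 3 mm, and the projected bar and pad land on the picture. Next is a planner, with the gripper straddling the bar from above.

```bash
cat > pl.py <<'E'
from h import *
Q=np.array([.6062,.1060,-.0960])
def mw(x,y): 
    c,s=np.cos(Q[2]),np.sin(Q[2]); return np.array([Q[0]+c*x-s*y,Q[1]+s*x+c*y])
def st():
    s=sense(); return np.array(s["tcp_pos"]),np.array(s["ee_rot"])
def yaw(R): return np.arctan2(R[1,1],R[0,1])
MY=np.pi/2+Q[2]
def plan(way,p=None,a=None):
    """way: list of (xyz, tool-y yaw rad, nrows). prints rows rounded to mm"""
    if p is None: p,R=st(); a=yaw(R)
    p=np.array(p,float); out=[]
    for t,b,n in way:
        t=np.array(t,float); d=b-a; d=(d+np.pi/2)%np.pi-np.pi/2 if b is not None else 0
        b=a+d; p0=p.copy(); a0=a
        for i in range(1,n+1):
            g=p0+(t-p0)*i/n; ga=a0+d*i/n
            Y=np.array([np.cos(a),np.sin(a),0]); Z=np.array([0,0,-1.]); X=np.cross(Y,Z)
            v=g-p; r=[round(float(v@X),3),round(float(v@Y),3),round(float(v@Z),3),round(float(-(ga-a)),3)]
            p=p+X*r[0]+Y*r[1]+Z*r[2]; a=a-r[3]; out.append(r)
    print(len(out)); print(str(out).replace(" ","")); return p,a
E
python3 - <<'E'
from pl import *
b=mw(0,-.13); print(b)
plan([([*b,.40],MY,18)])
E
```

```text
[ 0.59373916 -0.02340142]
18
[[-0.031,0.025,-0.006,0.02],[-0.031,0.025,-0.006,0.021],[-0.031,0.026,-0.006,0.02],[-0.03,0.026,-0.006,0.02],[-0.029,0.027,-0.006,0.021],[-0.029,0.028,-0.006,0.02],[-0.028,0.028,-0.006,0.021],[-0.028,0.029,-0.006,0.02],[-0.027,0.03,-0.006,0.02],[-0.026,0.03,-0.006,0.021],[-0.026,0.03,-0.006,0.02],[-0.025,0.031,-0.006,0.02],[-0.024,0.032,-0.006,0.021],[-0.024,0.032,-0.006,0.02],[-0.024,0.032,-0.006,0.021],[-0.022,0.033,-0.007,0.02],[-0.022,0.033,-0.006,0.02],[-0.021,0.034,-0.006,0.021]]
```

Emit:
jog_arm --rows '[[[-0.031, 0.025, -0.006, 0.02], [-0.031, 0.025, -0.006, 0.021], [-0.031, 0.026, -0.006, 0.02], [-0.03, 0.026, -0.006, 0.02], [-0.029, 0.027, -0.006, 0.021], [-0.029, 0.028, -0.006, 0.02], [-0.028, 0.028, -0.006, 0.021], [-0.028, 0.029, -0.006, 0.02], [-0.027, 0.03, -0.006, 0.02], [-0.026, 0.03, -0.006, 0.021], [-0.026, 0.03, -0.006, 0.02], [-0.025, 0.031, -0.006, 0.02], [-0.024, 0.032, -0.006, 0.021], [-0.024, 0.032, -0.006, 0.02], [-0.024, 0.032, -0.006, 0.021], [-0.022, 0.033, -0.007, 0.02], [-0.022, 0.033, -0.006, 0.02], [-0.021, 0.034, -0.006, 0.021]]]' --claw 0.5

```text
time_s: 2.4
tcp_pos: [0.594, -0.0227, 0.4011]
ee_rot: [[-0.995, 0.097, -0.001], [0.097, 0.995, -0.0], [0.001, -0.0, -1.0]]
wrist_force: [0.9, 0.5, 0.1]
gripper_width: 0.5
gripper_force: 0.0
```

Run:
```python
from pl import *
b=mw(0,-.13)
p,R=st(); print(p,np.degrees(yaw(R)-MY)); m=camera_model("wrist"); im=save("wrist","w1.png")
print(proj(m,[*b,.258]),proj(m,[*mw(.07,-.13),.258]),proj(m,[*mw(-.07,-.13),.258]))
plan([([*b,.314],MY,6)])
```

```text
[ 0.59397668 -0.02267454  0.40110269] -0.0472359239852993
[319.16168695 210.57601501] [319.37115443 279.94128885] [318.92915145 128.67855738]
6
[[0.0,-0.001,0.014,0.0],[0.001,-0.0,0.015,0.0],[0.0,-0.001,0.014,0.001],[0.001,-0.001,0.015,-0.0],[0.0,-0.0,0.014,0.0],[0.001,-0.001,0.015,0.0]]
```

View pics/w1.png

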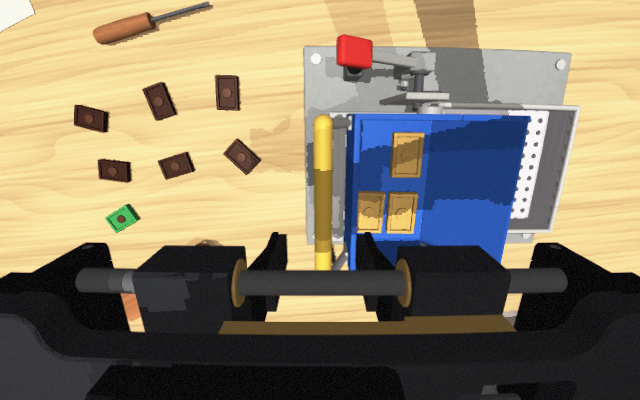

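The wrist view shows the bar at column ~323 (predicted 319), so it lies about 3 mm further toward the tray. I'll shift the machine fit by that much and straddle the bar.

Emit:
jog_arm --rows '[[[0, 0.002, 0.015, 0], [0, 0, 0.015, 0], [0, 0, 0.015, 0], [0, 0, 0.015, 0], [0, 0, 0.015, 0], [0, 0, 0.012, 0]]]' --claw 0.5

```text
time_s: 3.2
tcp_pos: [0.5934, -0.022, 0.3131]
ee_rot: [[-0.995, 0.096, -0.001], [0.096, 0.995, -0.0], [0.001, -0.0, -1.0]]
wrist_force: [-0.0, 0.4, -0.2]
gripper_width: 0.495
gripper_force: 0.0
```

Emit:
jog_arm --rows '[[[0, 0, 0, 0], [0, 0, 0, 0], [0, 0, 0, 0], [0, 0, 0, 0]]]' --claw 0.26

```text
time_s: 3.7
tcp_pos: [0.5938, -0.0218, 0.3147]
ee_rot: [[-0.995, 0.096, 0.001], [0.096, 0.995, 0.0], [-0.001, 0.0, -1.0]]
wrist_force: [0.4, -0.6, -0.7]
gripper_width: 0.264
gripper_force: 0.0
```

```bash
sed -i 's/^Q=.*/Q=np.array([.6065,.1090,-.0960])/' pl.py
cat > arc.py <<'E'
from pl import *
import sys
def bar(t): 
    a=np.arctan2(.118,-.13)-t; r=.1756; return r*np.cos(a),.14+r*np.sin(a)
def arc(t0,t1,n,dz,p=None,dy=0):
    T=np.linspace(t0,t1,n+1)[1:]; way=[]
    for t in T:
        y,z=bar(t); way.append(([*mw(0,y+dy),z+dz],MY,1))
    return plan(way,p,None if p is None else MY)
E
python3 - <<'E'
from arc import *
p,R=st(); print(p, mw(0,-.13), sense()["wrist_force"],sense()["gripper_width"])
dz=p[2]-.258; print(dz)
q,a=arc(0,.95,17,dz); arc(.95,1.85,17,dz,q)
E
```

```text
[ 0.59381208 -0.02177534  0.31473842] [ 0.59403916 -0.02040142] [ 0.40149696 -0.59896633 -0.65024769] 0.26446634592973717
0.0567384248945339
17
[[-0.0,0.008,-0.007,-0.0],[-0.0,0.007,-0.007,-0.0],[-0.0,0.008,-0.006,-0.0],[-0.0,0.008,-0.006,-0.0],[-0.0,0.008,-0.005,-0.0],[-0.0,0.008,-0.005,-0.0],[-0.0,0.009,-0.005,-0.0],[-0.0,0.009,-0.004,-0.0],[-0.0,0.009,-0.003,-0.0],[-0.0,0.01,-0.003,-0.0],[-0.0,0.009,-0.002,-0.0],[-0.0,0.01,-0.002,-0.0],[-0.0,0.01,-0.002,-0.0],[-0.0,0.009,-0.0,-0.0],[-0.0,0.01,-0.001,-0.0],[-0.0,0.01,0.001,-0.0],[-0.0,0.01,0.001,-0.0]]
17
[[-0.0,0.009,0.001,-0.0],[-0.0,0.009,0.002,-0.0],[-0.0,0.009,0.002,-0.0],[-0.0,0.009,0.003,-0.0],[-0.0,0.009,0.003,-0.0],[-0.0,0.008,0.004,-0.0],[-0.0,0.009,0.004,-0.0],[-0.0,0.008,0.004,-0.0],[-0.0,0.007,0.005,-0.0],[-0.0,0.008,0.006,-0.0],[-0.0,0.007,0.006,-0.0],[-0.0,0.007,0.006,-0.0],[-0.0,0.007,0.006,-0.0],[-0.0,0.006,0.007,-0.0],[-0.0,0.006,0.007,-0.0],[-0.0,0.006,0.008,-0.0],[-0.0,0.005,0.008,-0.0]]
```

Emit:
jog_arm --rows '[[[0, 0.008, -0.007, 0], [0, 0.008, -0.007, 0], [0, 0.008, -0.006, 0], [0, 0.008, -0.006, 0], [0, 0.008, -0.005, 0], [0, 0.008, -0.005, 0], [0, 0.009, -0.005, 0], [0, 0.009, -0.004, 0], [0, 0.009, -0.003, 0], [0, 0.01, -0.003, 0], [0, 0.009, -0.002, 0], [0, 0.01, -0.002, 0], [0, 0.01, -0.002, 0], [0, 0.009, 0, 0], [0, 0.01, -0.001, 0], [0, 0.01, 0.001, 0], [0, 0.01, 0.001, 0]]]'

```text
time_s: 5.82
tcp_pos: [0.6084, 0.1315, 0.3698]
ee_rot: [[-0.995, 0.096, -0.0], [0.096, 0.995, 0.001], [0.0, 0.0, -1.0]]
wrist_force: [0.0, -0.8, -0.3]
gripper_width: 0.261
gripper_force: 0.0
```

Emit:
jog_arm --rows '[[[0, 0.009, 0.001, 0], [0, 0.009, 0.002, 0], [0, 0.009, 0.002, 0], [0, 0.009, 0.003, 0], [0, 0.009, 0.003, 0], [0, 0.008, 0.004, 0], [0, 0.009, 0.004, 0], [0, 0.008, 0.004, 0], [0, 0.007, 0.005, 0], [0, 0.008, 0.006, 0], [0, 0.007, 0.006, 0], [0, 0.007, 0.006, 0], [0, 0.007, 0.006, 0], [0, 0.006, 0.007, 0], [0, 0.006, 0.007, 0], [0, 0.006, 0.008, 0], [0, 0.005, 0.008, 0]]]'

```text
time_s: 7.95
tcp_pos: [0.6208, 0.2586, 0.2881]
ee_rot: [[-0.995, 0.096, 0.0], [0.096, 0.995, -0.001], [-0.0, -0.001, -1.0]]
wrist_force: [-0.2, 0.9, -0.0]
gripper_width: 0.261
gripper_force: 0.0
```

Run:
```python
from arc import *
p,R=st(); y,z=bar(1.85); print(p, mw(0,y),z, sense()["wrist_force"],sense()["gripper_width"])
save("scene","s2.png"); im=cv2.imread("pics/s2.png"); cv2.imwrite("pics/s2c.png",cv2.resize(im[150:350,240:460],None,fx=3,fy=3,interpolation=2))
```

```text
[0.62084759 0.25863734 0.28811125] [0.62080933 0.25759733] 0.23246316092460634 [-0.23047425  0.86502787 -0.01990767] 0.2610935433694345
```

View pics/s2c.png

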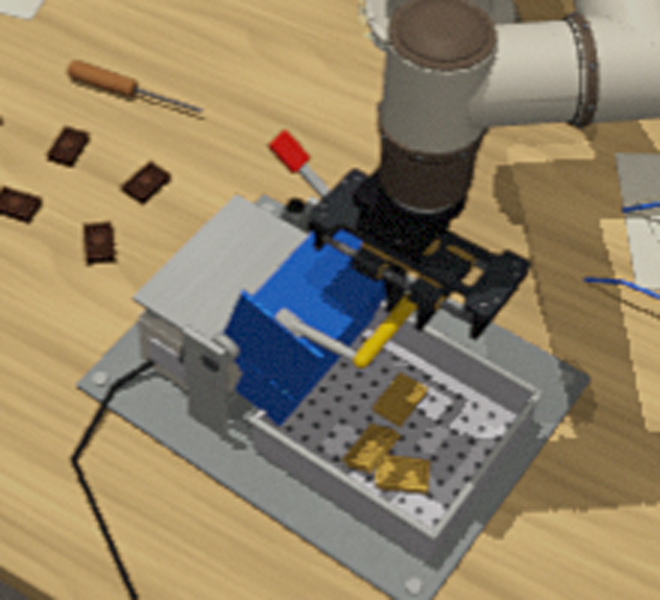

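All three brights lie in the tray. I'll nudge 4 mm further so the tub rests on its stop, then bring it back slowly.

Emit:
jog_arm --rows '[[[0, 0.002, 0.001, 0], [0, 0.002, 0.001, 0], [0, 0, 0, 0], [0, 0, 0, 0], [0, 0, 0, 0], [0, 0, 0, 0], [0, 0, 0, 0], [0, 0, 0, 0]]]'

```text
time_s: 9.0
tcp_pos: [0.621, 0.2606, 0.2871]
ee_rot: [[-0.995, 0.097, -0.001], [0.097, 0.995, -0.004], [0.001, -0.004, -1.0]]
wrist_force: [-1.4, -4.9, 1.8]
gripper_width: 0.26
gripper_force: 2.8
```

Run:
```python
from arc import *
s=sense();print(s["wrist_force"],s["tcp_pos"])
q,a=arc(1.85,1.0,20,.0557); q,a=arc(1.0,.4,18,.0557,q); arc(.4,-.02,18,.0557,q)
```

```text
[-1.37021956 -4.94906053  1.76272891] [0.62095418 0.26057026 0.28711999]
20
[[-0.0,-0.007,-0.007,-0.001],[-0.0,-0.004,-0.006,-0.0],[-0.0,-0.005,-0.006,-0.0],[-0.0,-0.005,-0.006,-0.0],[-0.0,-0.005,-0.005,-0.0],[-0.0,-0.005,-0.006,-0.0],[-0.0,-0.006,-0.005,-0.0],[-0.0,-0.005,-0.005,-0.0],[-0.0,-0.006,-0.004,-0.0],[-0.0,-0.006,-0.004,-0.0],[-0.0,-0.007,-0.004,-0.0],[-0.0,-0.006,-0.004,-0.0],[-0.0,-0.007,-0.004,-0.0],[-0.0,-0.006,-0.003,-0.0],[-0.0,-0.007,-0.003,-0.0],[-0.0,-0.007,-0.002,-0.0],[-0.0,-0.007,-0.003,-0.0],[-0.0,-0.008,-0.002,-0.0],[-0.0,-0.007,-0.001,-0.0],[-0.0,-0.007,-0.002,-0.0]]
18
[[-0.0,-0.006,-0.001,-0.0],[-0.0,-0.006,-0.0,-0.0],[-0.0,-0.006,-0.001,-0.0],[-0.0,-0.005,-0.0,-0.0],[-0.0,-0.006,-0.0,-0.0],[-0.0,-0.006,-0.0,-0.0],[-0.0,-0.006,0.0,-0.0],[-0.0,-0.006,0.001,-0.0],[-0.0,-0.006,0.0,-0.0],[-0.0,-0.005,0.001,-0.0],[-0.0,-0.006,0.001,-0.0],[-0.0,-0.006,0.002,-0.0],[-0.0,-0.006,0.001,-0.0],[-0.0,-0.005,0.002,-0.0],[-0.0,-0.006,0.002,-0.0],[-0.0,-0.005,0.002,-0.0],[-0.0,-0.006,0.002,-0.0],[-0.0,-0.005,0.002,-0.0]]
18
[[-0.0,-0.004,0.002,-0.0],[-0.0,-0.003,0.002,-0.0],[-0.0,-0.004,0.002,-0.0],[-0.0,-0.004,0.002,-0.0],[-0.0,-0.003,0.002,-0.0],[-0.0,-0.004,0.002,-0.0],[-0.0,-0.003,0.002,-0.0],[-0.0,-0.003,0.003,-0.0],[-0.0,-0.004,0.002,-0.0],[-0.0,-0.003,0.002,-0.0],[-0.0,-0.003,0.003,-0.0],[-0.0,-0.003,0.003,-0.0],[-0.0,-0.003,0.002,-0.0],[-0.0,-0.003,0.003,-0.0],[-0.0,-0.003,0.003,-0.0],[-0.0,-0.003,0.003,-0.0],[-0.0,-0.003,0.003,-0.0],[-0.0,-0.003,0.003,-0.0]]
```

Reaction of -5 N in y: the tub is on its stop. Returning.

Emit:
jog_arm --rows '[[[0, -0.006, -0.006, 0], [0, -0.004, -0.006, 0], [0, -0.005, -0.006, 0], [0, -0.005, -0.006, 0], [0, -0.005, -0.006, 0], [0, -0.005, -0.006, 0], [0, -0.006, -0.005, 0], [0, -0.005, -0.005, 0], [0, -0.006, -0.004, 0], [0, -0.006, -0.004, 0], [0, -0.007, -0.004, 0], [0, -0.006, -0.004, 0], [0, -0.007, -0.004, 0], [0, -0.006, -0.003, 0], [0, -0.007, -0.003, 0], [0, -0.007, -0.002, 0], [0, -0.007, -0.003, 0], [0, -0.008, -0.002, 0], [0, -0.007, -0.001, 0], [0, -0.007, -0.002, 0]]]'

```text
time_s: 11.5
tcp_pos: [0.6091, 0.1404, 0.3676]
ee_rot: [[-0.995, 0.097, -0.002], [0.097, 0.995, -0.001], [0.002, -0.001, -1.0]]
wrist_force: [0.8, 1.5, 0.6]
gripper_width: 0.262
gripper_force: 0.8
```

Emit:
jog_arm --rows '[[[0, -0.006, -0.001, 0], [0, -0.006, 0, 0], [0, -0.006, -0.001, 0], [0, -0.005, 0, 0], [0, -0.006, 0, 0], [0, -0.006, 0, 0], [0, -0.006, 0, 0], [0, -0.006, 0.001, 0], [0, -0.006, 0, 0], [0, -0.005, 0.001, 0], [0, -0.006, 0.001, 0], [0, -0.006, 0.002, 0], [0, -0.006, 0.001, 0], [0, -0.005, 0.002, 0], [0, -0.006, 0.002, 0], [0, -0.005, 0.002, 0], [0, -0.006, 0.002, 0], [0, -0.005, 0.002, 0]]]'

```text
time_s: 13.75
tcp_pos: [0.5995, 0.0385, 0.3539]
ee_rot: [[-0.995, 0.096, -0.0], [0.096, 0.995, -0.0], [0.0, -0.0, -1.0]]
wrist_force: [-0.6, -2.3, -1.5]
gripper_width: 0.26
gripper_force: 0.8
```

Run:
```python
from arc import *
s=sense();print(s["wrist_force"],s["tcp_pos"],s["gripper_force"])
arc(.4,-.02,18,.0557)
```

```text
[-0.55889461 -2.33983778 -1.5157908 ] [0.59947945 0.0385095  0.35389528] 0.8113980665802956
18
[[-0.0,-0.007,0.001,-0.0],[-0.0,-0.003,0.001,-0.0],[-0.0,-0.004,0.002,-0.0],[-0.0,-0.003,0.002,-0.0],[-0.0,-0.004,0.003,-0.0],[-0.0,-0.003,0.002,-0.0],[-0.0,-0.004,0.002,-0.0],[-0.0,-0.003,0.002,-0.0],[-0.0,-0.004,0.003,-0.0],[-0.0,-0.003,0.002,-0.0],[-0.0,-0.003,0.003,-0.0],[-0.0,-0.003,0.002,-0.0],[-0.0,-0.003,0.003,-0.0],[-0.0,-0.003,0.003,-0.0],[-0.0,-0.003,0.003,-0.0],[-0.0,-0.003,0.003,-0.0],[-0.0,-0.003,0.003,-0.0],[-0.0,-0.003,0.003,-0.0]]
```

Emit:
jog_arm --rows '[[[0, -0.005, 0.001, 0], [0, -0.004, 0.001, 0], [0, -0.004, 0.002, 0], [0, -0.003, 0.002, 0], [0, -0.004, 0.003, 0], [0, -0.003, 0.002, 0], [0, -0.004, 0.002, 0], [0, -0.003, 0.002, 0], [0, -0.004, 0.003, 0], [0, -0.003, 0.002, 0], [0, -0.003, 0.003, 0], [0, -0.003, 0.002, 0], [0, -0.003, 0.003, 0], [0, -0.003, 0.003, 0], [0, -0.003, 0.003, 0], [0, -0.003, 0.003, 0], [0, -0.003, 0.003, 0], [0, -0.003, 0.003, 0], [0, 0, 0, 0], [0, 0, 0, 0]]]'

```text
time_s: 16.25
tcp_pos: [0.5938, -0.0217, 0.3115]
ee_rot: [[-0.995, 0.096, 0.001], [0.096, 0.995, 0.0], [-0.001, 0.0, -1.0]]
wrist_force: [0.6, -0.6, -0.9]
gripper_width: 0.259
gripper_force: 0.0
```

Run:
```python
from arc import *
s=sense();print(s["wrist_force"],s["tcp_pos"],s["gripper_force"],mw(0,-.13))
```

```text
[ 0.55056343 -0.56492113 -0.92634874] [ 0.59384529 -0.02167592  0.31151874] 0.0 [ 0.59403916 -0.02040142]
```

Emit:
jog_arm --rows '[[[0, -0.002, 0, 0], [0, -0.002, 0, 0], [0, 0, 0, 0], [0, 0, 0, 0]]]'

```text
time_s: 16.75
tcp_pos: [0.5935, -0.0248, 0.3114]
ee_rot: [[-0.995, 0.096, 0.001], [0.096, 0.995, 0.002], [-0.001, 0.002, -1.0]]
wrist_force: [-0.7, 5.3, 1.1]
gripper_width: 0.255
gripper_force: 2.6
```

Emit:
jog_arm --rows '[[[0, 0.002, 0, 0], [0, 0, 0, 0], [0, 0, 0, 0], [0, 0, -0.02, 0], [0, 0, -0.03, 0], [0, 0, -0.03, 0]]]' --claw 0.6

```text
time_s: 17.5
tcp_pos: [0.5934, -0.0242, 0.392]
ee_rot: [[-0.995, 0.096, -0.001], [0.096, 0.995, -0.001], [0.0, -0.001, -1.0]]
wrist_force: [1.1, -0.0, -0.1]
gripper_width: 0.597
gripper_force: 0.0
```

```bash
cat > det.py <<'E'
from pl import *
def roughs(im=None):
    m=camera_model("top"); im=capture("top") if im is None else im
    hsv=cv2.cvtColor(im,cv2.COLOR_RGB2HSV)
    mask=(im.max(2)<75).astype(np.uint8); mask[:135]=0;mask[235:]=0;mask[:,343:345]=0;mask[:,:345]=0;mask[:,500:]=0
    mask=cv2.morphologyEx(mask,cv2.MORPH_CLOSE,np.ones((3,3)))
    n,l,s,c=cv2.connectedComponentsWithStats(mask); out=[]
    for i in range(1,n):
        if s[i,4]<60: continue
        ys,xs=np.where(l==i)
        P=np.array([onz(m,x,y,.010)[:2] for x,y in zip(xs,ys)])*1000
        cc,sz,a=cv2.minAreaRect(P.astype(np.float32)); d=a if sz[0]>sz[1] else a+90
        g=(d+90+95.5)%180-95.5
        cen=(P.mean(0)+np.array(cc))/2000
        out.append((cen,g)); print(len(out)-1,s[i,4],cen.round(4),np.round(sz),"grasp yaw",round(g,1))
    return out
def pick(c,g,fast=8):
    p,R=st(); a=yaw(R); g=np.radians(g)
    zt=max(p[2],.37)
    w=([([*p[:2],zt],a,max(1,int(np.ceil((zt-p[2])/.035))))] if zt-p[2]>.01 else [])
    n=int(np.ceil(max(np.linalg.norm(c-p[:2])/.035,abs(g-a)/.12,4)))
    w+=[([*c,.20],g,n) if False else ([*c,.30],g,n),([*c,.12],g,6),([*c,.0725],g,4)]
    return plan(w)
def place(x,layer,y=-.05,n=None):
    p,R=st(); a=yaw(R); g=Q[2]; c=mw(x,y)
    n=int(np.ceil(max(np.linalg.norm(c-p[:2])/.035,abs(g-a)/.12,4)))
    z=.146+.012*layer+.006+.071
    return plan([([*p[:2],.38],a,int(np.ceil((.38-p[2])/.035))),([*c,.38],g,n),([*c,z],g,6)])
E
python3 - <<'E'
from det import *
im=save("top","t3.png"); cv2.imwrite("pics/t3c.png",cv2.resize(im[90:240,170:350,::-1],None,fx=4,fy=4,interpolation=2))
s=sense(); print(s["joints"],s["wrist_force"],s["tcp_pos"])
o=roughs(im); 
t=[x for x in o if abs(x[0][0]-.461)<.05 and abs(x[0][1]+.163)<.05]
if t: pick(*t[0])
E
```

```text
[  13.28628011   15.95128633    6.34673896    0.16974956  -79.94962222
 -108.81949873] [ 0.79944223 -0.65475681  3.74456144] [ 0.59459964 -0.02449674  0.39708583]
0 209 [ 0.6764 -0.1274] [35. 72.] grasp yaw 1.2
1 194 [ 0.5664 -0.1574] [52. 36.] grasp yaw -50.0
2 193 [ 0.5692 -0.2766] [34. 54.] grasp yaw 9.5
3 208 [ 0.5661 -0.3939] [55. 36.] grasp yaw -13.4
4 204 [ 0.4733 -0.4095] [55. 36.] grasp yaw -21.1
5 186 [ 0.4612 -0.1636] [35. 52.] grasp yaw 82.2
6 196 [ 0.4606 -0.2797] [51. 37.] grasp yaw -78.2
16
[[0.02,-0.025,0.016,0.007],[0.02,-0.026,0.016,0.006],[0.019,-0.025,0.017,0.007],[0.02,-0.026,0.016,0.007],[0.019,-0.025,0.016,0.007],[0.019,-0.026,0.016,0.006],[-0.0,-0.0,0.03,0.0],[-0.0,-0.0,0.03,0.0],[-0.0,-0.0,0.03,0.0],[-0.0,-0.0,0.03,0.0],[-0.0,-0.0,0.03,0.0],[-0.0,-0.0,0.03,0.0],[-0.0,-0.0,0.012,0.0],[-0.0,-0.0,0.012,0.0],[-0.0,-0.0,0.012,0.0],[-0.0,-0.0,0.012,0.0]]
```

View pics/t3.png

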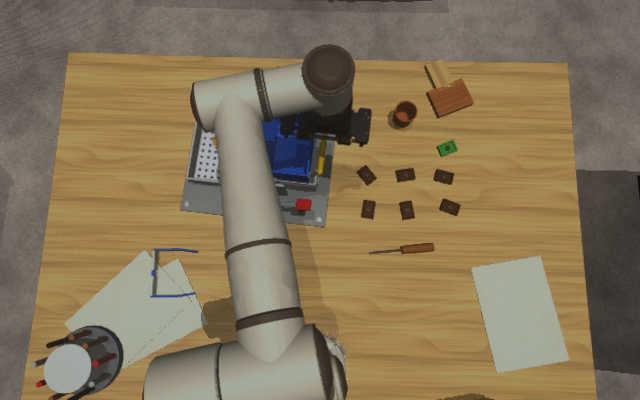

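The tub is upright on its stop (+5 N reaction). The scene is otherwise unchanged, with all six roughs in place, so I start with the nearest one.

Emit:
jog_arm --rows '[[[0.02, -0.025, 0.016, 0.007], [0.02, -0.026, 0.016, 0.006], [0.019, -0.025, 0.017, 0.007], [0.02, -0.026, 0.016, 0.007], [0.019, -0.025, 0.016, 0.007], [0.019, -0.026, 0.016, 0.006], [0, 0, 0.03, 0], [0, 0, 0.03, 0], [0, 0, 0.03, 0], [0, 0, 0.03, 0], [0, 0, 0.03, 0], [0, 0, 0.03, 0]]]' --claw 0.75

```text
time_s: 19.05
tcp_pos: [0.4599, -0.1629, 0.1134]
ee_rot: [[-0.991, 0.136, 0.001], [0.136, 0.991, -0.0], [-0.001, -0.0, -1.0]]
wrist_force: [0.3, -0.3, -0.7]
gripper_width: 0.751
gripper_force: 0.0
```

Run:
```python
from det import *
p,R=st(); m=camera_model("wrist"); print(p,np.degrees(yaw(R)),proj(m,[.4612,-.1636,.012]))
save("wrist","w4.png")
```

```text
[ 0.45993735 -0.16289964  0.11339215] 82.19515106361624 [319.17636781 230.52275455]
```

View pics/w4.png

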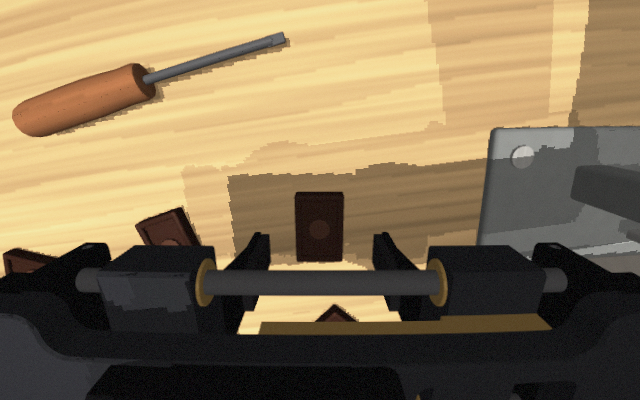

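The casting sits centred between the fingers at (319,228), 2 px from prediction. I'll go down and grip.

Emit:
jog_arm --rows '[[[0, 0, 0.014, 0], [0, 0, 0.014, 0], [0, 0, 0.01, 0], [0, 0, 0, 0], [0, 0, 0, 0]]]'

```text
time_s: 19.73
tcp_pos: [0.4603, -0.1627, 0.0766]
ee_rot: [[-0.991, 0.136, 0.001], [0.136, 0.991, -0.0], [-0.001, 0.0, -1.0]]
wrist_force: [1.0, -0.0, -0.1]
gripper_width: 0.749
gripper_force: 0.0
```

Emit:
jog_arm --rows '[[[0, 0, 0, 0], [0, 0, 0, 0], [0, 0, 0, 0], [0, 0, 0, 0], [0, 0, 0, 0], [0, 0, -0.02, 0], [0, 0, -0.03, 0], [0, 0, -0.035, 0]]]' --claw 0.2

```text
time_s: 20.72
tcp_pos: [0.4592, -0.1625, 0.1613]
ee_rot: [[-0.991, 0.136, -0.003], [0.136, 0.991, 0.0], [0.003, 0.0, -1.0]]
wrist_force: [1.6, -0.2, -1.5]
gripper_width: 0.407
gripper_force: 30.0
```

Run:
```python
from det import *
s=sense(); print(s["gripper_width"],s["gripper_force"],s["wrist_force"])
place(-.033,0)
```

```text
0.40740934169659254 29.999700486660004 [ 1.55675548 -0.19012186 -1.51607573]
26
[[0.0,0.0,-0.031,-0.0],[0.0,0.0,-0.031,-0.0],[0.0,0.0,-0.032,-0.0],[0.0,0.0,-0.031,-0.0],[0.0,0.0,-0.031,-0.0],[0.0,0.0,-0.031,-0.0],[0.0,0.0,-0.032,-0.0],[-0.006,0.018,0.0,0.118],[-0.004,0.019,0.0,0.117],[-0.001,0.019,0.0,0.118],[0.0,0.02,0.0,0.118],[0.003,0.019,0.0,0.118],[0.005,0.018,0.0,0.117],[0.008,0.018,0.0,0.118],[0.009,0.017,0.0,0.118],[0.011,0.015,0.0,0.117],[0.013,0.014,0.0,0.118],[0.015,0.013,0.0,0.118],[0.016,0.011,0.0,0.118],[0.017,0.009,0.0,0.117],[-0.0,-0.0,0.026,0.0],[-0.0,-0.0,0.026,0.0],[-0.0,-0.0,0.027,0.0],[-0.0,-0.0,0.026,0.0],[-0.0,-0.0,0.026,0.0],[-0.0,-0.0,0.026,0.0]]
```

Emit:
jog_arm --rows '[[[0, 0, -0.031, 0], [0, 0, -0.031, 0], [0, 0, -0.032, 0], [0, 0, -0.031, 0], [0, 0, -0.031, 0], [0, 0, -0.031, 0], [0, 0, -0.032, 0], [-0.006, 0.018, 0, 0.118], [-0.004, 0.019, 0, 0.117], [-0.001, 0.019, 0, 0.118], [0, 0.02, 0, 0.118], [0.003, 0.019, 0, 0.118], [0.005, 0.018, 0, 0.117], [0.008, 0.018, 0, 0.118], [0.009, 0.017, 0, 0.118], [0.011, 0.015, 0, 0.117], [0.013, 0.014, 0, 0.118], [0.015, 0.013, 0, 0.118], [0.016, 0.011, 0, 0.118], [0.017, 0.009, 0, 0.117]]]'

```text
time_s: 23.22
tcp_pos: [0.583, -0.0725, 0.3657]
ee_rot: [[-0.105, 0.994, -0.018], [0.984, 0.107, 0.144], [0.145, -0.002, -0.989]]
wrist_force: [0.1, -0.1, -0.9]
gripper_width: 0.411
gripper_force: 30.0
```

Run:
```python
from det import *
s=sense(); p,R=st(); print(s["gripper_width"],s["gripper_force"],p,mw(-.033,-.05),np.degrees(yaw(R)-Q[2]),s["joints"])
m=camera_model("wrist"); im=save("wrist","w5.png")
for q in [(-.079,-.095),(.079,-.095)]: print(proj(m,[*mw(*q),.226]))
plan([([*mw(-.033,-.05),.226],Q[2],7)])
```

```text
0.4110053480663118 29.999284744262695 [ 0.58297407 -0.07254104  0.36573117] [0.56885932 0.06239336] 11.634688409526321 [   5.06494112   17.00069891    6.38781406   -8.47285624  -79.77203724
 -177.40403315]
[256.52818353 118.03800795]
[438.61214031 156.68268487]
7
[[0.02,-0.0,0.02,0.028],[0.019,-0.001,0.02,0.029],[0.02,-0.001,0.019,0.028],[0.02,-0.002,0.02,0.029],[0.019,-0.002,0.02,0.028],[0.02,-0.003,0.02,0.029],[0.019,-0.003,0.02,0.028]]
```

View pics/w5.png

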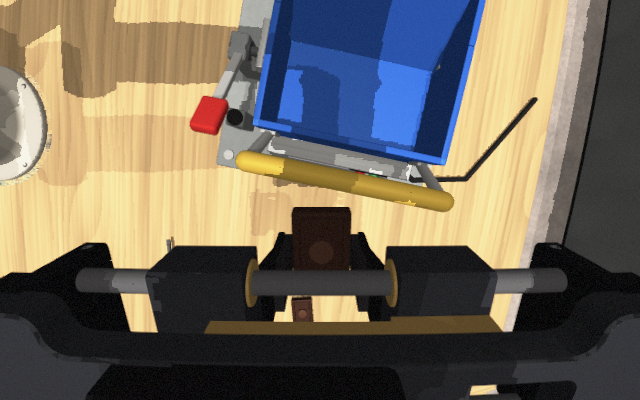

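Turning that way brought joint 6 to its limit and tilted the tool. I'll back the turn off and check whether the tilt clears, then place at the opposite yaw.

Emit:
jog_arm --rows '[[[0, 0, -0.004, -0.12], [0, 0, -0.004, -0.12], [0, 0, -0.004, -0.12], [0, 0, -0.004, -0.12]]]'

```text
time_s: 23.78
tcp_pos: [0.5827, -0.0742, 0.382]
ee_rot: [[-0.558, 0.83, -0.018], [0.82, 0.554, 0.143], [0.128, 0.065, -0.99]]
wrist_force: [-0.1, 0.8, -1.4]
gripper_width: 0.405
gripper_force: 30.0
```

Run:
```python
from det import *
s=sense(); p,R=st(); print(p,s["joints"],R.round(3))
```

```text
[ 0.58265994 -0.07424057  0.3820436 ] [   4.93863514   16.62729213    8.0905654    -8.33775351  -81.84865085
 -149.75475158] [[-0.558  0.83  -0.018]
 [ 0.82   0.554  0.143]
 [ 0.128  0.065 -0.99 ]]
```

```bash
cat > pl.py <<'E'
from h import *
from scipy.spatial.transform import Rotation as Ro
Q=np.array([.6065,.1090,-.0960])
PY=np.pi+Q[2]   # placing yaw (tool y along -machine x)
def mw(x,y): 
    c,s=np.cos(Q[2]),np.sin(Q[2]); return np.array([Q[0]+c*x-s*y,Q[1]+s*x+c*y])
def st():
    s=sense(); return np.array(s["tcp_pos"]),np.array(s["ee_rot"])
def yaw(R):   # unwrapped about j1+j6+180
    a=np.arctan2(R[1,1],R[0,1]); j=sense()["joints"]; r=np.radians(j[0]+j[5]+180)
    return a+2*np.pi*np.round((r-a)/(2*np.pi))
def plan(way):
    """way: (xyz, absolute yaw, rows); prints rows in tool axes, rounded"""
    p,R=st(); a=yaw(R); out=[]
    for t,b,n in way:
        t=np.array(t,float); p0=p.copy(); a0=a
        for i in range(1,n+1):
            v=R.T@(p0+(t-p0)*i/n-p); ga=a0+(b-a0)*i/n
            r=[round(float(x),3)+0. for x in (*v,a-ga)]
            p=p+R@r[:3]; a-=r[3]; R=R@Ro.from_rotvec([0,0,r[3]]).as_matrix(); out.append(r)
    j=sense()["joints"]; print(len(out)," end j6 approx",round(j[5]+np.degrees(a-yaw(st()[1])),0)); 
    for i in range(0,len(out),20): print(str(out[i:i+20]).replace(" ",""))
    return p,a
E
sed -i 's/g=(d+90+95.5)%180-95.5/g=(d+90-84.5)%180+84.5/; s/g=Q\[2\]; c=mw/g=PY; c=mw/; s/y=-.05,n=None/y=-.035,n=None/' det.py
python3 - <<'E'
from det import *
p,R=st(); a=yaw(R); j=sense()["joints"]; print(np.degrees(a))
plan([([.53,-.22,.22],a+np.radians(150),15),([.53,-.22,.22],a+np.radians(172-j[5]),17)])
E
```

```text
33.7311809957098
32  end j6 approx 172.0
[[-0.007,-0.009,0.009,-0.175],[-0.006,-0.01,0.01,-0.174],[-0.004,-0.011,0.009,-0.175],[-0.002,-0.012,0.009,-0.174],[0.0,-0.011,0.01,-0.175],[0.002,-0.012,0.009,-0.174],[0.005,-0.011,0.01,-0.175],[0.005,-0.01,0.009,-0.174],[0.008,-0.008,0.009,-0.175],[0.009,-0.008,0.01,-0.174],[0.01,-0.006,0.009,-0.175],[0.011,-0.003,0.009,-0.174],[0.012,-0.002,0.01,-0.175],[0.011,0.0,0.009,-0.174],[0.012,0.002,0.01,-0.175],[0.0,0.0,0.0,-0.176],[0.0,0.0,0.0,-0.177],[0.0,0.0,0.0,-0.176],[0.0,0.0,0.0,-0.176],[0.0,0.0,0.0,-0.177]]
[[0.0,0.0,0.0,-0.176],[0.0,0.0,0.0,-0.176],[0.0,0.0,0.0,-0.177],[0.0,0.0,0.0,-0.176],[0.0,0.0,0.0,-0.176],[0.0,0.0,0.0,-0.177],[0.0,0.0,0.0,-0.176],[0.0,0.0,0.0,-0.176],[0.0,0.0,0.0,-0.177],[0.0,0.0,0.0,-0.176],[0.0,0.0,0.0,-0.176],[0.0,0.0,0.0,-0.177]]
```

Emit:
jog_arm --rows '[[[-0.007, -0.009, 0.009, -0.175], [-0.006, -0.01, 0.01, -0.174], [-0.004, -0.011, 0.009, -0.175], [-0.002, -0.012, 0.009, -0.174], [0, -0.011, 0.01, -0.175], [0.002, -0.012, 0.009, -0.174], [0.005, -0.011, 0.01, -0.175], [0.005, -0.01, 0.009, -0.174], [0.008, -0.008, 0.009, -0.175], [0.009, -0.008, 0.01, -0.174], [0.01, -0.006, 0.009, -0.175], [0.011, -0.003, 0.009, -0.174], [0.012, -0.002, 0.01, -0.175], [0.011, 0, 0.009, -0.174], [0.012, 0.002, 0.01, -0.175], [0, 0, 0, -0.176], [0, 0, 0, -0.177], [0, 0, 0, -0.176], [0, 0, 0, -0.176], [0, 0, 0, -0.177]]]'

```text
time_s: 26.28
tcp_pos: [0.5294, -0.2199, 0.2196]
ee_rot: [[0.814, -0.58, -0.017], [-0.572, -0.808, 0.143], [-0.096, -0.107, -0.99]]
wrist_force: [-0.1, 0.1, -2.1]
gripper_width: 0.408
gripper_force: 30.0
```

Emit:
jog_arm --rows '[[[0, 0, 0, -0.176], [0, 0, 0, -0.176], [0, 0, 0, -0.177], [0, 0, 0, -0.176], [0, 0, 0, -0.176], [0, 0, 0, -0.177], [0, 0, 0, -0.176], [0, 0, 0, -0.176]]]'

```text
time_s: 27.28
tcp_pos: [0.5294, -0.2198, 0.2196]
ee_rot: [[0.703, 0.711, -0.017], [0.706, -0.694, 0.143], [0.09, -0.112, -0.99]]
wrist_force: [0.1, 0.3, -2.4]
gripper_width: 0.407
gripper_force: 30.0
```

Run:
```python
from det import *
s=sense(); p,R=st(); print(p,s["joints"],R.round(3))
```

```text
[ 0.52942938 -0.21984696  0.21958669] [ -9.92794621  22.29846233  -7.23253922  -8.88098654 -63.13859675
 149.52714756] [[ 0.703  0.711 -0.017]
 [ 0.706 -0.694  0.143]
 [ 0.09  -0.112 -0.99 ]]
```

Emit:
jog_arm --rows '[[[0, 0, 0, -0.163], [0, 0, 0, -0.163], [0, 0, 0, -0.16], [0, 0, 0, -0.05], [0, 0, 0, -0.05]]]'

```text
time_s: 27.9
tcp_pos: [0.5341, -0.1996, 0.2239]
ee_rot: [[0.226, 0.974, -0.022], [0.969, -0.222, 0.112], [0.104, -0.047, -0.993]]
wrist_force: [0.4, 0.2, -0.8]
gripper_width: 0.406
gripper_force: 30.0
```

Run:
```python
from det import *
s=sense(); p,R=st(); print(p,s["joints"],R[:,2].round(4))
```

```text
[ 0.53412277 -0.19960432  0.22394275] [ -7.00402491  21.48786943  -8.39435002  -7.01642991 -62.35155222
 177.38488346] [-0.0222  0.1117 -0.9935]
```

Emit:
jog_arm --rows '[[[0, 0, 0, -0.05], [0, 0, 0, -0.05], [0, 0, 0, -0.05], [0, 0, 0, -0.05], [0, 0, 0, -0.05], [0, 0, 0, -0.05]]]'

```text
time_s: 28.65
tcp_pos: [0.5383, -0.1362, 0.2299]
ee_rot: [[0.017, 0.999, -0.027], [1.0, -0.017, 0.014], [0.013, -0.027, -1.0]]
wrist_force: [-0.3, 0.5, -1.7]
gripper_width: 0.406
gripper_force: 30.0
```

Run:
```python
from det import *
s=sense(); p,R=st(); print(p,s["joints"],R.round(4))
```

```text
[ 0.53825375 -0.13623833  0.22992127] [  2.13958613  19.03081776 -13.31927236  -0.99693638 -59.1677846
 177.40403002] [[ 0.0173  0.9995 -0.027 ]
 [ 0.9998 -0.0169  0.0139]
 [ 0.0135 -0.0272 -0.9995]]
```

Emit:
jog_arm --rows '[[[0, 0, 0, -0.045], [0, 0, -0.03, 0.17], [0, 0, -0.03, 0.17], [0, 0, -0.03, 0.17], [0, 0, -0.03, 0.17], [0, 0, -0.03, 0.17], [0, 0, 0, 0.17], [0, 0, 0, 0.17]]]'

```text
time_s: 29.65
tcp_pos: [0.5415, -0.1274, 0.3802]
ee_rot: [[0.925, 0.379, -0.025], [0.379, -0.925, 0.0], [-0.023, -0.01, -1.0]]
wrist_force: [0.4, 0.5, -2.3]
gripper_width: 0.404
gripper_force: 30.0
```

Run:
```python
from det import *
s=sense(); p,R=st(); print(p,s["joints"],R[:,2].round(4),s["gripper_width"])
c=mw(.033,-.035)
plan([([*c,.38],PY,14),([*c,.235],PY,6)])
```

```text
[ 0.54149804 -0.12744802  0.38018287] [ 3.40552898e+00  1.30732134e+01  2.36187818e-01 -1.01295973e-01
 -7.86155663e+01  1.08888013e+02] [-2.540e-02  2.000e-04 -9.997e-01] 0.4042541232650831
20  end j6 approx -9.0
[[0.012,-0.011,0.0,0.147],[0.01,-0.012,0.0,0.147],[0.008,-0.013,0.0,0.146],[0.006,-0.015,-0.001,0.147],[0.004,-0.015,0.0,0.147],[0.001,-0.015,0.0,0.147],[-0.001,-0.016,0.0,0.147],[-0.003,-0.015,0.0,0.147],[-0.005,-0.015,0.0,0.146],[-0.007,-0.014,-0.001,0.147],[-0.01,-0.013,0.0,0.147],[-0.011,-0.011,0.0,0.147],[-0.012,-0.009,0.0,0.147],[-0.014,-0.008,0.0,0.146],[0.0,-0.001,0.024,0.0],[0.0,0.0,0.024,0.0],[0.0,-0.001,0.024,0.0],[0.0,0.0,0.025,0.0],[0.0,-0.001,0.024,0.0],[0.0,0.0,0.024,0.0]]
```

The tilt is down to 1.4°. Moving over the tub and lowering.

Emit:
jog_arm --rows '[[[0.012, -0.011, 0, 0.147], [0.01, -0.012, 0, 0.147], [0.008, -0.013, 0, 0.146], [0.006, -0.015, -0.001, 0.147], [0.004, -0.015, 0, 0.147], [0.001, -0.015, 0, 0.147], [-0.001, -0.016, 0, 0.147], [-0.003, -0.015, 0, 0.147], [-0.005, -0.015, 0, 0.146], [-0.007, -0.014, -0.001, 0.147], [-0.01, -0.013, 0, 0.147], [-0.011, -0.011, 0, 0.147], [-0.012, -0.009, 0, 0.147], [-0.014, -0.008, 0, 0.146], [0, -0.001, 0.024, 0], [0, 0, 0.024, 0], [0, -0.001, 0.024, 0], [0, 0, 0.024, 0], [0, 0, 0, 0]]]'

```text
time_s: 32.02
tcp_pos: [0.6337, 0.0709, 0.2811]
ee_rot: [[-0.09, -0.995, -0.031], [-0.996, 0.09, -0.001], [0.004, 0.031, -1.0]]
wrist_force: [0.4, 0.6, -1.0]
gripper_width: 0.407
gripper_force: 30.0
```

Run:
```python
from det import *
s=sense(); p,R=st(); print(p,mw(.033,-.035),np.degrees(yaw(R)-PY),R[:,2].round(4),s["wrist_force"])
im=save("wrist","w6.png"); im2=capture("scene")[150:350,240:460]
cv2.imwrite("pics/w6c.png",np.hstack([cv2.resize(im,(480,300)),cv2.resize(im2,(320,300))])[:,:,::-1])
```

```text
[0.63368928 0.07086283 0.28106995] [0.63599321 0.07099802] 0.3317411129335769 [-0.0314 -0.0014 -0.9995] [ 0.36965455  0.59635152 -0.95590515]
```

View pics/w6c.png

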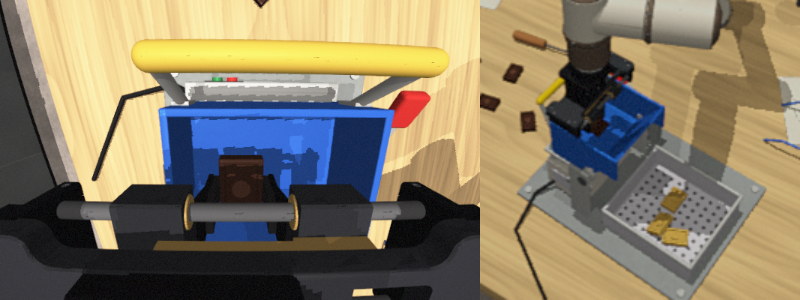

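The tub and casting are well aligned, with the bar clear of the camera. Lowering the rest and releasing.

Emit:
jog_arm --rows '[[[0, 0, 0.02, 0], [0, 0, 0.02, 0], [0, 0, 0.01, 0], [0, 0, 0, 0]]]'

```text
time_s: 32.62
tcp_pos: [0.6337, 0.0709, 0.2338]
ee_rot: [[-0.09, -0.996, -0.026], [-0.996, 0.09, 0.0], [0.002, 0.026, -1.0]]
wrist_force: [-0.1, -0.6, -1.2]
gripper_width: 0.409
gripper_force: 30.0
```

Emit:
jog_arm --rows '[[[0, 0, 0, 0], [0, 0, 0, 0], [0, 0, 0, 0], [0, 0, -0.03, 0], [0, 0, -0.04, 0], [0, 0, -0.04, 0], [0, 0, -0.03, 0]]]' --claw 0.52

```text
time_s: 33.5
tcp_pos: [0.6374, 0.0708, 0.3761]
ee_rot: [[-0.09, -0.996, -0.023], [-0.996, 0.09, 0.001], [0.001, 0.023, -1.0]]
wrist_force: [0.7, -0.0, -0.0]
gripper_width: 0.524
gripper_force: 0.0
```

```bash
sed -i 's/^def pick.*/def near(o,x,y):\n    t=min(o,key=lambda r:np.hypot(*(r[0]-[x,y]))); print("target",t); return t\n&/' det.py
python3 - <<'E'
from det import *
p,R=st(); print(p)
o=roughs(); pick(*near(o,.566,-.157))
E
```

```text
[0.63738851 0.0707534  0.37611873]
0 193 [ 0.5666 -0.1576] [52. 36.] grasp yaw 128.8
1 194 [ 0.5693 -0.2768] [34. 54.] grasp yaw 189.5
2 207 [ 0.566  -0.3939] [55. 36.] grasp yaw 166.6
3 215 [ 0.4733 -0.4097] [55. 36.] grasp yaw 158.7
4 192 [ 0.4606 -0.2798] [51. 36.] grasp yaw 101.4
target (array([ 0.56657169, -0.15758697]), 128.76446914672852)
17  end j6 approx -72.0
[[0.033,0.007,0.012,0.115],[0.034,0.003,0.011,0.115],[0.035,0.0,0.012,0.115],[0.033,-0.005,0.012,0.115],[0.033,-0.008,0.011,0.114],[0.032,-0.013,0.012,0.115],[0.031,-0.015,0.011,0.115],[0.0,0.0,0.03,0.0],[-0.001,-0.001,0.03,0.0],[0.0,0.0,0.03,0.0],[-0.001,0.0,0.03,0.0],[0.0,-0.001,0.03,0.0],[0.0,0.0,0.03,0.0],[0.0,0.0,0.012,0.0],[0.0,0.0,0.012,0.0],[-0.001,-0.001,0.012,0.0],[0.0,0.0,0.012,0.0]]
```

```bash
sed -i 's/    w+=\[.*/    w+=[([*c,.37],g,n),([*c,.12],g,7),([*c,.0735],g,4)]/' det.py
cat >> det.py <<'E'
def auto(x,y):
    s=sense(); print(s["tcp_pos"],s["gripper_width"]); pick(*near(roughs(),x,y))
E
python3 -c "
from det import *
auto(.566,-.157)"
```

```text
[0.63857692 0.07060493 0.38059279] 0.5177358169880165
0 192 [ 0.5666 -0.1576] [52. 36.] grasp yaw 128.5
1 194 [ 0.5692 -0.2766] [34. 54.] grasp yaw 190.2
2 208 [ 0.5661 -0.3939] [55. 36.] grasp yaw 166.6
3 216 [ 0.4732 -0.4099] [55. 36.] grasp yaw 158.7
4 191 [ 0.4607 -0.2795] [51. 36.] grasp yaw 101.6
target (array([ 0.56658901, -0.15756746]), 128.5498504638672)
18  end j6 approx -72.0
[[0.033,0.007,0.001,0.115],[0.034,0.004,0.002,0.116],[0.035,-0.001,0.001,0.115],[0.033,-0.005,0.001,0.116],[0.034,-0.008,0.002,0.115],[0.032,-0.012,0.001,0.115],[0.03,-0.016,0.001,0.116],[0.0,0.0,0.036,0.0],[-0.001,-0.001,0.036,0.0],[0.0,0.0,0.035,0.0],[-0.001,-0.001,0.036,0.0],[0.0,0.0,0.036,0.0],[-0.001,0.0,0.036,0.0],[0.0,-0.001,0.035,0.0],[0.0,0.0,0.012,0.0],[0.0,0.0,0.011,0.0],[0.0,0.0,0.012,0.0],[-0.001,0.0,0.012,0.0]]
```

Emit:
jog_arm --rows '[[[0.033, 0.007, 0.001, 0.115], [0.034, 0.004, 0.002, 0.116], [0.035, -0.001, 0.001, 0.115], [0.033, -0.005, 0.001, 0.116], [0.034, -0.008, 0.002, 0.115], [0.032, -0.012, 0.001, 0.115], [0.03, -0.016, 0.001, 0.116], [0, 0, 0.036, 0], [-0.001, -0.001, 0.036, 0], [0, 0, 0.035, 0], [-0.001, -0.001, 0.036, 0], [0, 0, 0.036, 0], [-0.001, 0, 0.036, 0], [0, -0.001, 0.035, 0], [0, 0, 0.012, 0], [0, 0, 0.011, 0], [0, 0, 0.012, 0], [-0.001, 0, 0.012, 0], [0, 0, 0, 0]]]' --claw 0.75

```text
time_s: 35.98
tcp_pos: [0.5641, -0.1576, 0.071]
ee_rot: [[-0.782, -0.623, -0.021], [-0.623, 0.782, 0.0], [0.017, 0.014, -1.0]]
wrist_force: [0.1, -0.2, 1.4]
gripper_width: 0.752
gripper_force: 0.0
```

Emit:
jog_arm --rows '[[[0, 0, 0, 0], [0, 0, 0, 0], [0, 0, 0, 0], [0, 0, 0, 0], [0, 0, 0, 0], [0, 0, -0.02, 0], [0, 0, -0.03, 0], [0, 0, -0.035, 0]]]' --claw 0.2

```text
time_s: 36.98
tcp_pos: [0.561, -0.1569, 0.1491]
ee_rot: [[-0.782, -0.622, -0.04], [-0.623, 0.783, 0.001], [0.031, 0.026, -0.999]]
wrist_force: [0.5, 0.7, -2.5]
gripper_width: 0.409
gripper_force: 30.0
```

```bash
cat >> det.py <<'E'
def place(x,layer,y=-.035):
    p,R=st(); a=yaw(R); g=PY; c=mw(x,y)
    s=sense(); print(s["tcp_pos"],s["gripper_width"],s["gripper_force"])
    n=int(np.ceil(max(np.linalg.norm(c-p[:2])/.035,abs(g-a)/.13,4)))
    z=.236+.012*layer
    k=int(np.ceil((.38-p[2])/.04))
    return plan([([*p[:2],.38],a,k),([*c,.38],g,n),([*c,z],g,4)])
E
python3 -c "
from det import *
place(-.033,0)"
```

```text
[ 0.56104501 -0.15691399  0.14905443] 0.4090668286795099 29.981112778186798
17  end j6 approx -6.0
[[0.001,0.001,-0.038,0.0],[0.001,0.001,-0.039,0.0],[0.002,0.001,-0.038,0.0],[0.001,0.001,-0.039,0.0],[0.001,0.001,-0.038,0.0],[0.001,0.001,-0.039,0.0],[-0.022,0.025,0.0,-0.115],[-0.025,0.023,0.0,-0.114],[-0.027,0.02,0.0,-0.115],[-0.029,0.016,0.0,-0.115],[-0.031,0.014,0.0,-0.115],[-0.032,0.009,0.0,-0.114],[-0.033,0.006,0.0,-0.115],[0.0,-0.001,0.036,0.0],[0.0,-0.002,0.036,0.0],[0.0,-0.001,0.036,0.0],[0.0,-0.002,0.036,0.0]]
```

Emit:
jog_arm --rows '[[[0, 0, -0.038, 0], [0, 0, -0.039, 0], [0, 0, -0.038, 0], [0, 0, -0.039, 0], [0, 0, -0.038, 0], [0, 0, -0.039, 0], [-0.022, 0.025, 0, -0.115], [-0.025, 0.023, 0, -0.114], [-0.027, 0.02, 0, -0.115], [-0.029, 0.016, 0, -0.115], [-0.031, 0.014, 0, -0.115], [-0.032, 0.009, 0, -0.114], [-0.033, 0.006, 0, -0.115], [0, 0, 0, 0]]]'

```text
time_s: 38.72
tcp_pos: [0.5789, 0.0793, 0.3786]
ee_rot: [[-0.092, -0.995, -0.038], [-0.996, 0.092, -0.003], [0.007, 0.038, -0.999]]
wrist_force: [-0.6, -0.1, -2.0]
gripper_width: 0.412
gripper_force: 30.0
```

```bash
sed -i 's/\.0735\]/.0755]/' det.py; python3 -c "
from det import *
p,R=st();print(p,mw(-.033,-.035),R[:,2],np.degrees(yaw(R)-PY),sense()['joints'])
plan([([*mw(-.033,-.035),.236],PY,5)])"
```

```text
[0.57890015 0.07925695 0.37864392] [0.57029711 0.07732429] [-0.03817675 -0.00328089 -0.99926562] 0.20080008937159755 [ 23.37398124  16.32754926   4.62419663  -0.70517473 -80.3804128
 -28.53574988]
5  end j6 approx -29.0
[[0.0,0.001,0.029,0.001],[0.001,0.0,0.028,0.0],[0.0,0.001,0.029,0.001],[0.0,0.0,0.028,0.001],[0.001,0.001,0.029,0.001]]
```

Emit:
jog_arm --rows '[[[0, 0.001, 0.029, 0], [0, 0, 0.028, 0], [0, 0.001, 0.029, 0], [0, 0, 0.028, 0], [0, 0.001, 0.029, 0], [0, 0, 0, 0]]]'

```text
time_s: 39.48
tcp_pos: [0.5703, 0.0759, 0.2365]
ee_rot: [[-0.097, -0.995, -0.039], [-0.995, 0.097, -0.004], [0.008, 0.038, -0.999]]
wrist_force: [-0.1, 0.2, -0.9]
gripper_width: 0.411
gripper_force: 30.0
```

Emit:
jog_arm --rows '[[[0, 0, 0, 0], [0, 0, 0, 0], [0, 0, 0, 0], [0, 0, -0.03, 0], [0, 0, -0.04, 0], [0, 0, -0.04, 0], [0, 0, -0.03, 0], [0, 0, 0, 0]]]' --claw 0.52

```text
time_s: 40.48
tcp_pos: [0.5775, 0.0775, 0.3858]
ee_rot: [[-0.095, -0.995, -0.019], [-0.995, 0.095, 0.003], [-0.001, 0.019, -1.0]]
wrist_force: [-0.8, 0.9, 0.4]
gripper_width: 0.517
gripper_force: 0.0
```

```bash
python3 -c "
from det import *
print(st()[1][:,2]); auto(.461,-.28)"
```

```text
[-0.01873598  0.00263782 -0.99982099]
[0.57751998 0.07746624 0.38582191] 0.5166739532384435
0 186 [ 0.5691 -0.2767] [34. 54.] grasp yaw 189.5
1 207 [ 0.5661 -0.3938] [55. 36.] grasp yaw 166.6
2 215 [ 0.4733 -0.4097] [55. 36.] grasp yaw 158.7
3 196 [ 0.4606 -0.2797] [51. 37.] grasp yaw 101.8
target (array([ 0.46063565, -0.27970773]), 101.83731365203857)
22  end j6 approx -101.0
[[0.033,0.007,0.001,0.115],[0.034,0.004,0.002,0.116],[0.034,-0.001,0.001,0.115],[0.034,-0.004,0.002,0.115],[0.033,-0.008,0.001,0.116],[0.032,-0.012,0.001,0.115],[0.031,-0.016,0.002,0.115],[0.028,-0.019,0.001,0.116],[0.026,-0.022,0.002,0.115],[0.023,-0.025,0.001,0.115],[0.021,-0.028,0.002,0.116],[-0.001,0.0,0.036,0.0],[-0.001,0.0,0.035,0.0],[0.0,0.0,0.036,0.0],[-0.001,-0.001,0.036,0.0],[-0.001,0.0,0.035,0.0],[-0.001,0.0,0.036,0.0],[-0.001,0.0,0.035,0.0],[0.0,0.0,0.011,0.0],[0.0,0.0,0.011,0.0]]
[[-0.001,0.0,0.012,0.0],[0.0,0.0,0.011,0.0]]
```

Emit:
jog_arm --rows '[[[0.033, 0.007, 0.001, 0.115], [0.034, 0.004, 0.002, 0.116], [0.034, -0.001, 0.001, 0.115], [0.034, -0.004, 0.002, 0.115], [0.033, -0.008, 0.001, 0.116], [0.032, -0.012, 0.001, 0.115], [0.031, -0.016, 0.002, 0.115], [0.028, -0.019, 0.001, 0.116], [0.026, -0.022, 0.002, 0.115], [0.023, -0.025, 0.001, 0.115], [0.021, -0.028, 0.002, 0.116], [-0.001, 0, 0.036, 0], [-0.001, 0, 0.035, 0], [0, 0, 0.036, 0], [-0.001, -0.001, 0.036, 0], [-0.001, 0, 0.035, 0], [-0.001, 0, 0.036, 0], [-0.001, 0, 0.035, 0], [0, 0, 0.011, 0], [0, 0, 0.011, 0]]]' --claw 0.75

```text
time_s: 43.02
tcp_pos: [0.4597, -0.2801, 0.0977]
ee_rot: [[-0.978, -0.205, -0.026], [-0.205, 0.979, 0.0], [0.025, 0.005, -1.0]]
wrist_force: [-1.1, 0.2, 1.0]
gripper_width: 0.752
gripper_force: 0.0
```

Emit:
jog_arm --rows '[[[-0.001, 0, 0.012, 0], [0, 0, 0.011, 0], [0, 0, 0, 0]]]'

```text
time_s: 43.4
tcp_pos: [0.4594, -0.2797, 0.0742]
ee_rot: [[-0.978, -0.205, -0.027], [-0.205, 0.979, 0.001], [0.027, 0.006, -1.0]]
wrist_force: [-0.3, -0.5, 0.6]
gripper_width: 0.751
gripper_force: 0.0
```

Emit:
jog_arm --rows '[[[0, 0, 0, 0], [0, 0, 0, 0], [0, 0, 0, 0], [0, 0, 0, 0], [0, 0, 0, 0], [0, 0, -0.02, 0], [0, 0, -0.03, 0], [0, 0, -0.035, 0]]]' --claw 0.2

```text
time_s: 44.4
tcp_pos: [0.4613, -0.2795, 0.1597]
ee_rot: [[-0.978, -0.204, -0.029], [-0.204, 0.979, 0.001], [0.028, 0.007, -1.0]]
wrist_force: [0.8, 0.2, -1.0]
gripper_width: 0.407
gripper_force: 30.0
```

```bash
python3 -c "
from det import *
place(.033,1)"
```

```text
[ 0.46126442 -0.27953555  0.15973811] 0.4070109143976291 29.99760925769806
22  end j6 approx 8.0
[[0.001,0.0,-0.037,0.0],[0.001,0.001,-0.036,0.0],[0.001,0.0,-0.037,0.0],[0.001,0.0,-0.037,0.0],[0.001,0.0,-0.036,0.0],[0.001,0.001,-0.037,0.0],[-0.02,0.026,0.0,-0.106],[-0.023,0.023,-0.001,-0.106],[-0.025,0.021,0.0,-0.105],[-0.027,0.018,-0.001,-0.106],[-0.029,0.015,0.0,-0.106],[-0.03,0.012,0.0,-0.106],[-0.032,0.008,-0.001,-0.105],[-0.032,0.005,0.0,-0.106],[-0.033,0.002,-0.001,-0.106],[-0.032,-0.001,0.0,-0.106],[-0.032,-0.005,0.0,-0.105],[-0.032,-0.009,-0.001,-0.106],[0.0,-0.001,0.033,0.0],[0.0,-0.001,0.033,0.0]]
[[0.0,-0.001,0.033,0.0],[0.0,-0.001,0.033,0.0]]
```

Emit:
jog_arm --rows '[[[0.001, 0, -0.037, 0], [0.001, 0.001, -0.036, 0], [0.001, 0, -0.037, 0], [0.001, 0, -0.037, 0], [0.001, 0, -0.036, 0], [0.001, 0.001, -0.037, 0], [-0.02, 0.026, 0, -0.106], [-0.023, 0.023, -0.001, -0.106], [-0.025, 0.021, 0, -0.105], [-0.027, 0.018, -0.001, -0.106], [-0.029, 0.015, 0, -0.106], [-0.03, 0.012, 0, -0.106], [-0.032, 0.008, -0.001, -0.105], [-0.032, 0.005, 0, -0.106], [-0.033, 0.002, -0.001, -0.106], [-0.032, -0.001, 0, -0.106], [-0.032, -0.005, 0, -0.105], [-0.032, -0.009, -0.001, -0.106], [0, 0, 0, 0]]]'

```text
time_s: 46.78
tcp_pos: [0.6365, 0.0731, 0.3785]
ee_rot: [[-0.093, -0.995, -0.029], [-0.996, 0.093, 0.0], [0.002, 0.029, -1.0]]
wrist_force: [0.2, -0.5, -0.8]
gripper_width: 0.406
gripper_force: 30.0
```

```bash
python3 -c "
from det import *
p,R=st();print(p,R[:,2],np.degrees(yaw(R)-PY),sense()['gripper_width'])
plan([([*mw(.033,-.035),.248],PY,5)])"
```

```text
[0.63652882 0.07314815 0.37848014] [-2.91398273e-02  2.26791831e-04 -9.99575319e-01] 0.1605106748777469 0.40588257733070676
5  end j6 approx -26.0
[[0.0,-0.001,0.026,0.001],[0.001,0.0,0.026,0.0],[0.0,-0.001,0.026,0.001],[0.0,-0.001,0.026,0.0],[0.001,0.0,0.026,0.001]]
```

Emit:
jog_arm --rows '[[[0, -0.001, 0.026, 0], [0.001, 0, 0.026, 0], [0, -0.001, 0.026, 0], [0, -0.001, 0.026, 0], [0, 0, 0.026, 0], [0, 0, 0, 0]]]'

```text
time_s: 47.52
tcp_pos: [0.634, 0.0689, 0.2477]
ee_rot: [[-0.097, -0.995, -0.033], [-0.995, 0.097, -0.001], [0.004, 0.032, -0.999]]
wrist_force: [0.5, -0.5, -1.4]
gripper_width: 0.408
gripper_force: 30.0
```

Emit:
jog_arm --rows '[[[0, 0, 0, 0], [0, 0, 0, 0], [0, 0, 0, 0], [0, 0, -0.03, 0], [0, 0.001, -0.04, 0], [0, 0.001, -0.04, 0], [0, 0.001, -0.02, 0], [0, 0, 0, 0]]]' --claw 0.52

```text
time_s: 48.52
tcp_pos: [0.6365, 0.0702, 0.3831]
ee_rot: [[-0.095, -0.995, -0.021], [-0.995, 0.095, 0.002], [0.0, 0.021, -1.0]]
wrist_force: [-0.5, 0.3, -0.9]
gripper_width: 0.525
gripper_force: 0.0
```

```bash
python3 -c "
from det import *
print(st()[1][:,2]); auto(.569,-.277)"
```

```text
[-0.02097305  0.00188347 -0.99977827]
[0.63649718 0.07018305 0.38310023] 0.5245573678168017
0 195 [ 0.5692 -0.2766] [34. 54.] grasp yaw 190.2
1 207 [ 0.5562 -0.4299] [54. 35.] grasp yaw 166.7
2 217 [ 0.4733 -0.4095] [55. 36.] grasp yaw 158.9
target (array([ 0.56921886, -0.27662553]), 190.15472030639648)
22  end j6 approx -10.0
[[0.032,0.003,0.001,-0.025],[0.032,0.004,0.001,-0.025],[0.032,0.004,0.001,-0.024],[0.031,0.006,0.001,-0.025],[0.032,0.006,0.002,-0.025],[0.031,0.007,0.001,-0.025],[0.031,0.008,0.001,-0.025],[0.031,0.008,0.001,-0.024],[0.031,0.009,0.001,-0.025],[0.031,0.01,0.001,-0.025],[0.03,0.011,0.001,-0.025],[0.0,-0.001,0.036,0.0],[0.0,-0.001,0.035,0.0],[0.001,-0.001,0.036,0.0],[0.0,0.0,0.036,0.0],[0.0,-0.001,0.036,0.0],[0.0,-0.001,0.035,0.0],[0.0,-0.001,0.036,0.0],[0.0,0.0,0.011,0.0],[0.0,-0.001,0.011,0.0]]
[[0.0,0.0,0.011,0.0],[0.0,0.0,0.012,0.0]]
```

One rough was knocked to (0.556,-0.430), which the detector has picked up. Continuing with the next.

Emit:
jog_arm --rows '[[[0.032, 0.003, 0.001, -0.025], [0.032, 0.004, 0.001, -0.025], [0.032, 0.004, 0.001, -0.024], [0.031, 0.006, 0.001, -0.025], [0.032, 0.006, 0.002, -0.025], [0.031, 0.007, 0.001, -0.025], [0.031, 0.008, 0.001, -0.025], [0.031, 0.008, 0.001, -0.024], [0.031, 0.009, 0.001, -0.025], [0.031, 0.01, 0.001, -0.025], [0.03, 0.011, 0.001, -0.025], [0, -0.001, 0.036, 0], [0, -0.001, 0.035, 0], [0.001, -0.001, 0.036, 0], [0, 0, 0.036, 0], [0, -0.001, 0.036, 0], [0, -0.001, 0.035, 0], [0, -0.001, 0.036, 0], [0, 0, 0.011, 0], [0, -0.001, 0.011, 0]]]' --claw 0.75

```text
time_s: 51.08
tcp_pos: [0.5696, -0.2767, 0.0977]
ee_rot: [[0.177, -0.984, -0.026], [-0.984, -0.177, 0.0], [-0.005, 0.026, -1.0]]
wrist_force: [0.5, 0.7, -0.0]
gripper_width: 0.751
gripper_force: 0.0
```

Emit:
jog_arm --rows '[[[0, 0, 0.011, 0], [0, 0, 0.012, 0], [0, 0, 0, 0]]]'

```text
time_s: 51.45
tcp_pos: [0.5683, -0.2765, 0.0742]
ee_rot: [[0.176, -0.984, -0.028], [-0.984, -0.176, 0.001], [-0.006, 0.027, -1.0]]
wrist_force: [0.2, -0.1, -0.4]
gripper_width: 0.75
gripper_force: 0.0
```

Emit:
jog_arm --rows '[[[0, 0, 0, 0], [0, 0, 0, 0], [0, 0, 0, 0], [0, 0, 0, 0], [0, 0, 0, 0], [0, 0, -0.02, 0], [0, 0, -0.03, 0], [0, 0, -0.035, 0]]]' --claw 0.2

```text
time_s: 52.45
tcp_pos: [0.5703, -0.2764, 0.1597]
ee_rot: [[0.176, -0.984, -0.029], [-0.984, -0.176, 0.001], [-0.006, 0.028, -1.0]]
wrist_force: [-0.4, -0.5, -0.4]
gripper_width: 0.406
gripper_force: 30.0
```

```bash
python3 -c "
from det import *
place(-.033,1)"
```

```text
[ 0.57027014 -0.27638953  0.15974699] 0.4055099468703628 29.98404175043106
21  end j6 approx 5.0
[[0.0,0.001,-0.037,0.0],[0.0,0.001,-0.036,0.0],[-0.001,0.001,-0.037,0.0],[0.0,0.001,-0.037,0.0],[0.0,0.001,-0.036,0.0],[0.0,0.001,-0.037,0.0],[-0.032,-0.006,0.0,0.025],[-0.031,-0.005,0.0,0.025],[-0.032,-0.004,0.0,0.025],[-0.032,-0.003,0.0,0.024],[-0.033,-0.002,0.0,0.025],[-0.032,-0.002,0.0,0.025],[-0.032,-0.001,0.0,0.025],[-0.032,0.0,0.0,0.025],[-0.032,0.001,0.0,0.025],[-0.032,0.001,0.0,0.024],[-0.032,0.003,0.0,0.025],[0.0,-0.001,0.033,0.0],[0.0,-0.001,0.033,0.0],[-0.001,-0.001,0.033,0.0]]
[[0.0,-0.001,0.033,0.0]]
```

Emit:
jog_arm --rows '[[[0, 0.001, -0.037, 0], [0, 0.001, -0.036, 0], [-0.001, 0.001, -0.037, 0], [0, 0.001, -0.037, 0], [0, 0.001, -0.036, 0], [0, 0.001, -0.037, 0], [-0.032, -0.006, 0, 0.025], [-0.031, -0.005, 0, 0.025], [-0.032, -0.004, 0, 0.025], [-0.032, -0.003, 0, 0.024], [-0.033, -0.002, 0, 0.025], [-0.032, -0.002, 0, 0.025], [-0.032, -0.001, 0, 0.025], [-0.032, 0, 0, 0.025], [-0.032, 0.001, 0, 0.025], [-0.032, 0.001, 0, 0.024], [-0.032, 0.003, 0, 0.025], [0, 0, 0, 0]]]'

```text
time_s: 54.7
tcp_pos: [0.5695, 0.0786, 0.3794]
ee_rot: [[-0.093, -0.995, -0.028], [-0.996, 0.093, 0.0], [0.002, 0.028, -1.0]]
wrist_force: [-0.6, -1.0, -1.3]
gripper_width: 0.41
gripper_force: 30.0
```

Emit:
jog_arm --rows '[[[0, -0.001, 0.026, 0], [0, -0.001, 0.027, 0], [0, -0.001, 0.026, 0], [0, -0.001, 0.026, 0], [0, 0, 0.026, 0], [0, 0, 0, 0]]]'

```text
time_s: 55.45
tcp_pos: [0.5692, 0.0754, 0.2469]
ee_rot: [[-0.096, -0.995, -0.032], [-0.995, 0.096, -0.002], [0.005, 0.032, -0.999]]
wrist_force: [0.5, -0.2, -2.1]
gripper_width: 0.405
gripper_force: 30.0
```

Emit:
jog_arm --rows '[[[0, 0, 0, 0], [0, 0, 0, 0], [0, 0, 0, 0], [0, 0, -0.03, 0], [0, 0.001, -0.04, 0], [0, 0.001, -0.04, 0], [0, 0.001, -0.02, 0], [0, 0, 0, 0]]]' --claw 0.52

```text
time_s: 56.45
tcp_pos: [0.5713, 0.0769, 0.3815]
ee_rot: [[-0.095, -0.995, -0.021], [-0.995, 0.095, 0.002], [-0.0, 0.021, -1.0]]
wrist_force: [-0.2, -0.4, -0.6]
gripper_width: 0.521
gripper_force: 0.0
```

```bash
python3 -c "
from det import *
im=save('wrist','w7.png'); print(st()[1][:,2],mw(-.033,-.035)); auto(.473,-.409)"
```

```text
[-0.02486836  0.00139665 -0.99968976] [0.57029711 0.07732429]
[0.5707508  0.07686812 0.37960472] 0.5214787105395858
0 208 [ 0.5561 -0.4301] [55. 35.] grasp yaw 166.7
1 218 [ 0.4732 -0.4097] [56. 36.] grasp yaw 158.0
target (array([ 0.47323436, -0.4096865 ]), 158.02571868896484)
26  end j6 approx -45.0
[[0.033,0.003,0.001,0.019],[0.033,0.003,0.0,0.019],[0.033,0.002,0.001,0.02],[0.033,0.002,0.001,0.019],[0.033,0.0,0.001,0.019],[0.033,0.001,0.0,0.019],[0.033,-0.001,0.001,0.019],[0.033,-0.001,0.001,0.02],[0.033,-0.002,0.0,0.019],[0.033,-0.002,0.001,0.019],[0.033,-0.003,0.001,0.019],[0.033,-0.004,0.001,0.019],[0.033,-0.004,0.0,0.019],[0.032,-0.005,0.001,0.02],[0.033,-0.005,0.001,0.019],[0.0,-0.001,0.036,0.0],[-0.001,-0.001,0.035,0.0],[0.0,-0.001,0.036,0.0],[0.0,-0.001,0.036,0.0],[-0.001,-0.001,0.035,0.0]]
[[0.0,-0.001,0.036,0.0],[0.0,-0.001,0.036,0.0],[0.0,0.0,0.011,0.0],[0.0,0.0,0.011,0.0],[-0.001,-0.001,0.011,0.0],[0.0,0.0,0.011,0.0]]
```

View pics/w7.png

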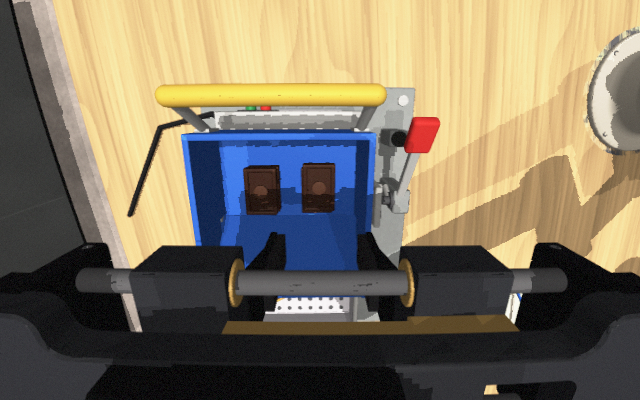

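The view shows two neat stacks in the tub, at (262,190) and (318,188). On to the fifth casting.

Emit:
jog_arm --rows '[[[0.033, 0.003, 0.001, 0.019], [0.033, 0.003, 0, 0.019], [0.033, 0.002, 0.001, 0.02], [0.033, 0.002, 0.001, 0.019], [0.033, 0, 0.001, 0.019], [0.033, 0.001, 0, 0.019], [0.033, -0.001, 0.001, 0.019], [0.033, -0.001, 0.001, 0.02], [0.033, -0.002, 0, 0.019], [0.033, -0.002, 0.001, 0.019], [0.033, -0.003, 0.001, 0.019], [0.033, -0.004, 0.001, 0.019], [0.033, -0.004, 0, 0.019], [0.032, -0.005, 0.001, 0.02], [0.033, -0.005, 0.001, 0.019], [0, -0.001, 0.036, 0], [-0.001, -0.001, 0.035, 0], [0, -0.001, 0.036, 0], [0, -0.001, 0.036, 0], [-0.001, -0.001, 0.035, 0]]]' --claw 0.75

```text
time_s: 59.05
tcp_pos: [0.4731, -0.409, 0.1895]
ee_rot: [[-0.374, -0.927, -0.029], [-0.927, 0.374, 0.002], [0.009, 0.028, -1.0]]
wrist_force: [-0.6, -0.2, -0.7]
gripper_width: 0.752
gripper_force: 0.0
```

Emit:
jog_arm --rows '[[[0, -0.001, 0.036, 0], [0, -0.001, 0.036, 0], [0, 0, 0.011, 0], [0, 0, 0.011, 0], [-0.001, -0.001, 0.011, 0], [0, 0, 0.011, 0], [0, 0, 0, 0]]]'

```text
time_s: 59.92
tcp_pos: [0.4738, -0.4094, 0.0757]
ee_rot: [[-0.374, -0.927, -0.027], [-0.927, 0.374, 0.001], [0.009, 0.026, -1.0]]
wrist_force: [0.5, 1.1, 1.3]
gripper_width: 0.747
gripper_force: 0.0
```

Emit:
jog_arm --rows '[[[0, 0, 0, 0], [0, 0, 0, 0], [0, 0, 0, 0], [0, 0, 0, 0], [0, 0, 0, 0], [0, 0, -0.02, 0], [0, 0, -0.03, 0], [0, 0, -0.035, 0]]]' --claw 0.2

```text
time_s: 60.92
tcp_pos: [0.4757, -0.4092, 0.1611]
ee_rot: [[-0.374, -0.927, -0.029], [-0.927, 0.374, 0.002], [0.009, 0.027, -1.0]]
wrist_force: [1.2, -0.1, -1.3]
gripper_width: 0.408
gripper_force: 30.0
```

```bash
python3 -c "
from det import *
place(.033,2)"
```

```text
[ 0.47574059 -0.40918355  0.16111794] 0.4077838666849408 29.9722820520401
25  end j6 approx 20.0
[[0.0,0.001,-0.036,0.0],[0.001,0.001,-0.037,0.0],[0.0,0.001,-0.036,0.0],[0.0,0.001,-0.037,0.0],[0.001,0.001,-0.036,0.0],[0.0,0.001,-0.037,0.0],[-0.034,0.002,0.0,-0.019],[-0.033,0.002,0.0,-0.019],[-0.034,0.0,-0.001,-0.02],[-0.034,0.0,0.0,-0.019],[-0.034,0.0,0.0,-0.019],[-0.033,-0.001,0.0,-0.019],[-0.034,-0.002,-0.001,-0.019],[-0.034,-0.002,0.0,-0.02],[-0.033,-0.004,0.0,-0.019],[-0.034,-0.003,0.0,-0.019],[-0.033,-0.005,0.0,-0.019],[-0.034,-0.005,-0.001,-0.019],[-0.033,-0.005,0.0,-0.02],[-0.033,-0.007,0.0,-0.019]]
[[-0.033,-0.007,0.0,-0.019],[0.0,-0.001,0.03,0.0],[0.0,-0.001,0.03,0.0],[0.0,0.0,0.03,0.0],[0.0,-0.001,0.03,0.0]]
```

Emit:
jog_arm --rows '[[[0, 0.001, -0.036, 0], [0.001, 0.001, -0.037, 0], [0, 0.001, -0.036, 0], [0, 0.001, -0.037, 0], [0.001, 0.001, -0.036, 0], [0, 0.001, -0.037, 0], [-0.034, 0.002, 0, -0.019], [-0.033, 0.002, 0, -0.019], [-0.034, 0, -0.001, -0.02], [-0.034, 0, 0, -0.019], [-0.034, 0, 0, -0.019], [-0.033, -0.001, 0, -0.019], [-0.034, -0.002, -0.001, -0.019], [-0.034, -0.002, 0, -0.02], [-0.033, -0.004, 0, -0.019], [-0.034, -0.003, 0, -0.019], [-0.033, -0.005, 0, -0.019], [-0.034, -0.005, -0.001, -0.019], [-0.033, -0.005, 0, -0.02], [-0.033, -0.007, 0, -0.019]]]'

```text
time_s: 63.42
tcp_pos: [0.6254, 0.0398, 0.379]
ee_rot: [[-0.114, -0.993, -0.028], [-0.994, 0.114, 0.0], [0.003, 0.028, -1.0]]
wrist_force: [0.2, -0.2, -0.4]
gripper_width: 0.403
gripper_force: 30.0
```

Emit:
jog_arm --rows '[[[-0.033, -0.007, 0, -0.019], [0, 0, 0, 0], [0, -0.001, 0.03, 0], [0, -0.001, 0.03, 0], [0, 0, 0.03, 0], [0, -0.001, 0.03, 0], [0, 0, 0, 0]]]'

```text
time_s: 64.3
tcp_pos: [0.6345, 0.0694, 0.2565]
ee_rot: [[-0.097, -0.995, -0.033], [-0.995, 0.097, -0.001], [0.005, 0.033, -0.999]]
wrist_force: [-0.6, 0.7, -1.1]
gripper_width: 0.406
gripper_force: 30.0
```

Emit:
jog_arm --rows '[[[0, 0, 0, 0], [0, 0, 0, 0], [0, 0, 0, 0], [0, 0, -0.03, 0], [0, 0.001, -0.04, 0], [0, 0.001, -0.04, 0], [0, 0, -0.01, 0], [0, 0, 0, 0]]]' --claw 0.52

```text
time_s: 65.3
tcp_pos: [0.6372, 0.0707, 0.3801]
ee_rot: [[-0.095, -0.995, -0.025], [-0.995, 0.095, 0.001], [0.001, 0.025, -1.0]]
wrist_force: [0.2, -0.6, -0.5]
gripper_width: 0.521
gripper_force: 0.0
```

```bash
python3 -c "
from det import *
print(mw(.033,-.035)); auto(.556,-.43)"
```

```text
[0.63599321 0.07099802]
[0.63724059 0.07069031 0.38006887] 0.5213124322580991
0 208 [ 0.5562 -0.43  ] [55. 35.] grasp yaw 166.6
target (array([ 0.55618074, -0.43004462]), 166.64019775390625)
26  end j6 approx -34.0
[[0.034,0.002,0.001,0.009],[0.034,0.002,0.0,0.009],[0.033,0.002,0.001,0.009],[0.034,0.001,0.001,0.01],[0.034,0.001,0.001,0.009],[0.034,0.0,0.0,0.009],[0.033,0.001,0.001,0.009],[0.034,0.0,0.001,0.009],[0.034,-0.001,0.0,0.009],[0.034,0.0,0.001,0.01],[0.034,-0.001,0.001,0.009],[0.033,-0.002,0.0,0.009],[0.034,-0.001,0.001,0.009],[0.034,-0.002,0.001,0.009],[0.034,-0.002,0.001,0.009],[0.0,-0.001,0.036,0.0],[0.0,-0.001,0.035,0.0],[-0.001,-0.001,0.036,0.0],[0.0,-0.001,0.036,0.0],[0.0,-0.001,0.035,0.0]]
[[0.0,-0.001,0.036,0.0],[-0.001,-0.001,0.035,0.0],[0.0,0.0,0.011,0.0],[0.0,-0.001,0.011,0.0],[0.0,0.0,0.012,0.0],[0.0,0.0,0.011,0.0]]
```

Emit:
jog_arm --rows '[[[0.034, 0.002, 0.001, 0.009], [0.034, 0.002, 0, 0.009], [0.033, 0.002, 0.001, 0.009], [0.034, 0.001, 0.001, 0.01], [0.034, 0.001, 0.001, 0.009], [0.034, 0, 0, 0.009], [0.033, 0.001, 0.001, 0.009], [0.034, 0, 0.001, 0.009], [0.034, -0.001, 0, 0.009], [0.034, 0, 0.001, 0.01], [0.034, -0.001, 0.001, 0.009], [0.033, -0.002, 0, 0.009], [0.034, -0.001, 0.001, 0.009], [0.034, -0.002, 0.001, 0.009], [0.034, -0.002, 0.001, 0.009], [0, -0.001, 0.036, 0], [0, -0.001, 0.035, 0], [-0.001, -0.001, 0.036, 0], [0, -0.001, 0.036, 0], [0, -0.001, 0.035, 0]]]' --claw 0.75

```text
time_s: 67.85
tcp_pos: [0.5558, -0.4299, 0.1888]
ee_rot: [[-0.231, -0.973, -0.03], [-0.973, 0.231, 0.002], [0.004, 0.029, -1.0]]
wrist_force: [0.2, 0.1, -0.7]
gripper_width: 0.751
gripper_force: 0.0
```

Emit:
jog_arm --rows '[[[0, -0.001, 0.036, 0], [-0.001, -0.001, 0.035, 0], [0, 0, 0.011, 0], [0, -0.001, 0.011, 0], [0, 0, 0.012, 0], [0, 0, 0.011, 0], [0, 0, 0, 0]]]'

```text
time_s: 68.72
tcp_pos: [0.5565, -0.4299, 0.0754]
ee_rot: [[-0.231, -0.973, -0.027], [-0.973, 0.231, 0.001], [0.005, 0.027, -1.0]]
wrist_force: [-0.5, -0.1, -0.3]
gripper_width: 0.751
gripper_force: 0.0
```

Emit:
jog_arm --rows '[[[0, 0, 0, 0], [0, 0, 0, 0], [0, 0, 0, 0], [0, 0, 0, 0], [0, 0, 0, 0], [0, 0, -0.02, 0], [0, 0, -0.03, 0], [0, 0, -0.035, 0]]]' --claw 0.2

```text
time_s: 69.72
tcp_pos: [0.5588, -0.43, 0.1624]
ee_rot: [[-0.23, -0.973, -0.027], [-0.973, 0.231, 0.001], [0.005, 0.027, -1.0]]
wrist_force: [0.5, -0.3, -2.0]
gripper_width: 0.407
gripper_force: 30.0
```

```bash
python3 -c "
from det import *
place(-.033,2)"
```

```text
[ 0.55877801 -0.42996343  0.16243348] 0.40707069691448877 29.98457282781601
25  end j6 approx 18.0
[[0.0,0.001,-0.036,0.0],[0.0,0.001,-0.036,0.0],[0.001,0.001,-0.037,0.0],[0.0,0.001,-0.036,0.0],[0.0,0.001,-0.036,0.0],[0.0,0.001,-0.036,0.0],[-0.033,0.007,0.0,-0.009],[-0.033,0.007,0.0,-0.009],[-0.033,0.006,0.0,-0.009],[-0.034,0.006,0.0,-0.009],[-0.033,0.006,0.0,-0.01],[-0.033,0.006,0.0,-0.009],[-0.034,0.005,0.0,-0.009],[-0.033,0.005,0.0,-0.009],[-0.034,0.004,0.0,-0.009],[-0.033,0.005,0.0,-0.009],[-0.034,0.004,0.0,-0.009],[-0.033,0.003,0.0,-0.009],[-0.034,0.004,0.0,-0.009],[-0.034,0.003,0.0,-0.01]]
[[-0.033,0.003,0.0,-0.009],[0.0,-0.001,0.03,0.0],[0.0,-0.001,0.03,0.0],[0.0,-0.001,0.03,0.0],[-0.001,-0.001,0.03,0.0]]
```

Emit:
jog_arm --rows '[[[0, 0.001, -0.036, 0], [0, 0.001, -0.036, 0], [0.001, 0.001, -0.037, 0], [0, 0.001, -0.036, 0], [0, 0.001, -0.036, 0], [0, 0.001, -0.036, 0], [-0.033, 0.007, 0, -0.009], [-0.033, 0.007, 0, -0.009], [-0.033, 0.006, 0, -0.009], [-0.034, 0.006, 0, -0.009], [-0.033, 0.006, 0, -0.01], [-0.033, 0.006, 0, -0.009], [-0.034, 0.005, 0, -0.009], [-0.033, 0.005, 0, -0.009], [-0.034, 0.004, 0, -0.009], [-0.033, 0.005, 0, -0.009], [-0.034, 0.004, 0, -0.009], [-0.033, 0.003, 0, -0.009], [-0.034, 0.004, 0, -0.009], [-0.034, 0.003, 0, -0.01]]]'

```text
time_s: 72.22
tcp_pos: [0.5688, 0.0446, 0.3793]
ee_rot: [[-0.104, -0.994, -0.026], [-0.995, 0.104, 0.001], [0.002, 0.025, -1.0]]
wrist_force: [-0.9, 0.6, -2.0]
gripper_width: 0.406
gripper_force: 30.0
```

Emit:
jog_arm --rows '[[[-0.033, 0.003, 0, -0.009], [0, 0, 0, 0], [0, -0.001, 0.03, 0], [0, -0.001, 0.03, 0], [0, -0.001, 0.03, 0], [0, -0.001, 0.03, 0], [0, 0, 0, 0]]]'

```text
time_s: 73.1
tcp_pos: [0.5695, 0.0753, 0.2564]
ee_rot: [[-0.097, -0.995, -0.032], [-0.995, 0.097, -0.002], [0.005, 0.031, -1.0]]
wrist_force: [-1.5, -0.5, -1.7]
gripper_width: 0.406
gripper_force: 30.0
```

Emit:
jog_arm --rows '[[[0, 0, 0, 0], [0, 0, 0, 0], [0, 0, 0, 0], [0, 0, -0.03, 0], [0, 0.001, -0.04, 0], [0, 0.001, -0.04, 0], [0, 0, -0.01, 0], [0, 0, 0, 0]]]' --claw 0.52

```text
time_s: 74.1
tcp_pos: [0.5719, 0.0768, 0.3787]
ee_rot: [[-0.095, -0.995, -0.025], [-0.995, 0.095, 0.001], [0.001, 0.025, -1.0]]
wrist_force: [-0.1, 1.3, -0.3]
gripper_width: 0.521
gripper_force: 0.0
```

Run:
```python
from det import *
print(mw(-.033,-.035)); roughs()
a=capture("wrist"); b=capture("scene")[150:350,190:460]
cv2.imwrite("pics/w8.png",np.hstack([cv2.resize(a,(400,250)),cv2.resize(b,(400,250))])[:,:,::-1])
p,R=st(); L=mw(-.15,-.10); print(p,L,R[:,2])
# closed fingers over pad: tip z .162 raised
plan([([*p[:2],.38],yaw(R),1),([*L,.38],PY,5),([*L,.27],PY,4)])
```

```text
[0.57029711 0.07732429]
[0.57152378 0.07661807 0.37647161] [0.44760541 0.02383834] [-2.91792836e-02 -4.16411910e-04 -9.99574107e-01]
10  end j6 approx -29.0
[[0.0,0.0,-0.004,0.0],[0.013,0.024,0.001,0.0],[0.013,0.023,0.001,0.0],[0.013,0.024,0.0,0.0],[0.013,0.024,0.001,0.0],[0.012,0.023,0.001,0.0],[0.0,-0.001,0.028,0.0],[0.0,0.0,0.027,0.0],[0.0,-0.001,0.028,0.0],[0.0,-0.001,0.027,0.0]]
```

View pics/w8.png

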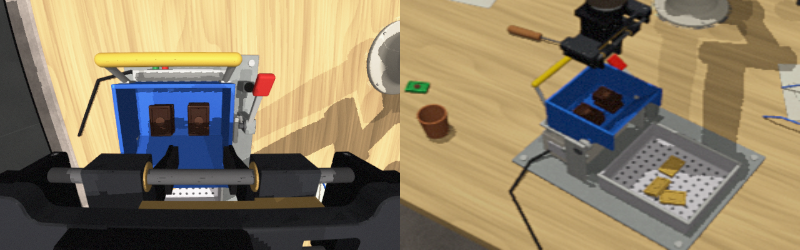

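All six roughs sit in the tub, none is left on the bench, and the three brights are in the tray. Next is the lever, with the fingers closed and the tool line along machine y so the body clears the tub.

Run:
```python
from det import *
p,R=st(); L=mw(-.152,-.102); MY=np.pi/2+Q[2]; print(L)
plan([([*L,.385],MY,13),([*L,.255],MY,5)])
```

```text
[0.44542291 0.02203925]
18  end j6 approx -119.0
[[0.005,0.009,0.0,0.121],[0.006,0.009,-0.001,0.121],[0.007,0.008,0.0,0.121],[0.008,0.006,0.0,0.12],[0.009,0.006,-0.001,0.121],[0.01,0.005,0.0,0.121],[0.01,0.003,-0.001,0.121],[0.01,0.003,0.0,0.121],[0.011,0.001,0.0,0.121],[0.01,0.0,-0.001,0.121],[0.011,-0.002,0.0,0.12],[0.01,-0.003,0.0,0.121],[0.01,-0.004,-0.001,0.121],[-0.001,0.0,0.026,0.0],[-0.001,0.0,0.026,0.0],[0.0,0.001,0.026,0.0],[-0.001,0.0,0.026,0.0],[-0.001,0.0,0.026,0.0]]
```

Emit:
jog_arm --rows '[[[0.005, 0.009, 0, 0.121], [0.006, 0.009, -0.001, 0.121], [0.007, 0.008, 0, 0.121], [0.008, 0.006, 0, 0.12], [0.009, 0.006, -0.001, 0.121], [0.01, 0.005, 0, 0.121], [0.01, 0.003, -0.001, 0.121], [0.01, 0.003, 0, 0.121], [0.011, 0.001, 0, 0.121], [0.01, 0, -0.001, 0.121], [0.011, -0.002, 0, 0.12], [0.01, -0.003, 0, 0.121], [0.01, -0.004, -0.001, 0.121], [-0.001, 0, 0.026, 0], [-0.001, 0, 0.026, 0], [0, 0.001, 0.026, 0], [-0.001, 0, 0.026, 0], [-0.001, 0, 0.02, 0], [0, 0, 0, 0]]]' --claw 0

```text
time_s: 76.62
tcp_pos: [0.4453, 0.0218, 0.2602]
ee_rot: [[-0.995, 0.096, -0.032], [0.096, 0.995, -0.002], [0.031, -0.005, -0.999]]
wrist_force: [-0.3, 0.5, 0.7]
gripper_width: 0.003
gripper_force: 0.0
```

Run:
```python
from det import *
p,R=st(); print(p,R[:,2],sense()["wrist_force"],sense()["gripper_width"]); tip=p+R[:,2]*.0697
c,s=np.cos(Q[2]),np.sin(Q[2]); d=tip[:2]-Q[:2]; print("tip machine",c*d[0]+s*d[1],-s*d[0]+c*d[1],tip[2])
a=capture("wrist"); b=capture("scene")[130:300,250:430]
cv2.imwrite("pics/w9.png",np.hstack([cv2.resize(a,(480,300)),cv2.resize(b,(318,300))])[:,:,::-1])
```

```text
[0.44530721 0.02182427 0.26022273] [-0.03161147 -0.00170847 -0.99949877] [-0.28407984  0.4502647   0.66461724] 0.0034105764708778474
tip machine -0.15427631957193105 -0.10255480601412564 0.19055766640483257
```

View pics/w9.png

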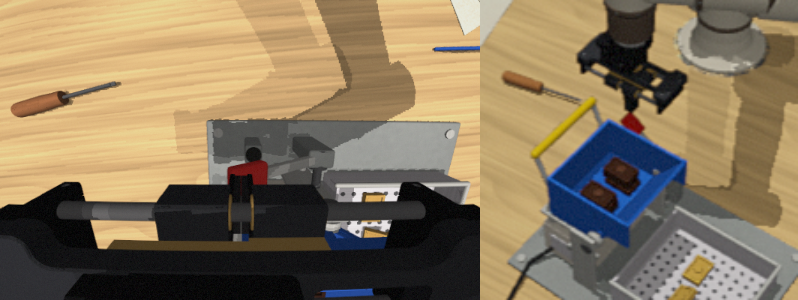

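The fingertips are over the red pad at about (245,172). Pressing down in small steps.

Emit:
jog_arm --rows '[[[0, 0, 0.012, 0], [-0.001, 0, 0.012, 0], [0, 0, 0.006, 0], [0, 0, 0.006, 0], [-0.001, 0, 0.006, 0], [0, 0, 0.006, 0], [0, 0, 0.006, 0], [0, 0, 0.006, 0]]]'

```text
time_s: 77.72
tcp_pos: [0.4477, 0.0221, 0.2028]
ee_rot: [[-0.995, 0.095, -0.024], [0.095, 0.995, 0.0], [0.024, -0.002, -1.0]]
wrist_force: [0.4, -1.1, 4.4]
gripper_width: 0.003
gripper_force: 1.6
```

Emit:
jog_arm --rows '[[[0, 0, 0.006, 0], [0, 0, 0.006, 0], [-0.001, 0, 0.006, 0], [0, 0, 0.005, 0], [0, 0, 0.004, 0], [0, 0, 0, 0], [0, 0, 0, 0]]]'

```text
time_s: 78.6
tcp_pos: [0.4474, 0.022, 0.1755]
ee_rot: [[-0.995, 0.096, -0.026], [0.096, 0.995, 0.0], [0.026, -0.002, -1.0]]
wrist_force: [-0.8, -1.6, -0.2]
gripper_width: 0.008
gripper_force: 0.0
```

Run:
```python
from det import *
p,R=st(); print(p,sense()["wrist_force"])
b=capture("scene")[130:330,250:450]
cv2.imwrite("pics/s10.png",cv2.resize(b,(500,500),interpolation=2)[:,:,::-1])
```

```text
[0.4473575  0.02204701 0.17545686] [-0.83789712 -1.58214419 -0.22144602]
```

The upward force went from 4.4 N to about 0, so the lever has passed over centre. I'll follow through 6 mm, then retreat and look.

Emit:
jog_arm --rows '[[[0, 0, 0.004, 0], [0, 0, 0.003, 0], [0, 0, 0, 0], [0, 0, -0.02, 0], [0, 0, -0.04, 0], [0, 0, -0.05, 0], [0, 0, -0.05, 0], [0.03, -0.03, -0.04, 0], [0.03, -0.03, 0, 0], [0.03, -0.04, 0, 0], [0, -0.05, 0, 0], [0, -0.05, 0, 0], [0, -0.05, 0, 0], [0, 0, 0, 0], [0, 0, 0, 0]]]'

```text
time_s: 80.53
tcp_pos: [0.3386, -0.2182, 0.3708]
ee_rot: [[-0.995, 0.096, -0.027], [0.096, 0.995, 0.001], [0.027, -0.002, -1.0]]
wrist_force: [-0.4, 0.1, 1.2]
gripper_width: 0.001
gripper_force: 0.0
```

Run:
```python
from det import *
m=camera_model("top"); im=capture("top"); roughs(im)
print(sense()["wrist_force"],st()[0])
for n,(y,z) in dict(up=(-.09,.162),down=(-.115,.099)).items(): print(n,proj(m,[*mw(-.15,y),z]))
mask=((im[:,:,0]>150)&(im[:,:,1]<60)&(im[:,:,2]<60)); mask[:180]=0;mask[250:]=0;mask[:,:250]=0;mask[:,360:]=0
ys,xs=np.where(mask); print("pad",xs.mean(),ys.mean())
b=capture("scene")
cv2.imwrite("pics/f11.png",np.hstack([cv2.resize(im[90:250,170:350],(430,382)),cv2.resize(b[130:330,250:440],(363,382))])[:,:,::-1])
```

```text
0 147 [ 0.473  -0.2063] [24. 64.] grasp yaw 89.9
1 948 [ 0.4337 -0.4122] [ 87. 166.] grasp yaw 181.4
2 93 [ 0.4071 -0.1967] [24. 52.] grasp yaw 259.6
[-0.23191441  0.59144315 -0.46114002] [ 0.33878874 -0.21775843  0.37093608]
up [300.6742995  204.56238869]
down [310.29225711 208.62237626]
pad 305.1111111111111 206.55555555555554
```

View pics/f11.png

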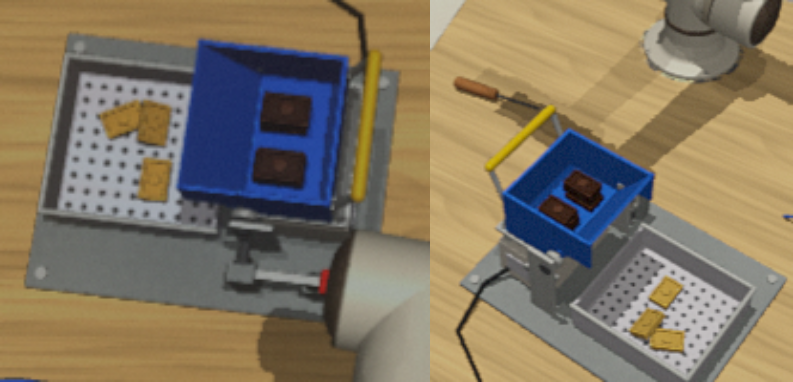

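The lever's pad edge has shifted by about 8 px towards the pressed position, but the arm hides the rest. I'll move clear and confirm.

Emit:
jog_arm --rows '[[[0, -0.05, 0, 0], [0, -0.05, 0, 0], [0, -0.05, 0, 0], [0, -0.05, 0, 0], [0, -0.04, 0, 0], [0, 0, 0, 0], [0, 0, 0, 0]]]'

```text
time_s: 81.5
tcp_pos: [0.3166, -0.4561, 0.3715]
ee_rot: [[-0.995, 0.094, -0.026], [0.094, 0.996, 0.001], [0.026, -0.002, -1.0]]
wrist_force: [0.7, 1.1, -0.3]
gripper_width: 0.005
gripper_force: 0.0
```

Run:
```python
from det import *
im=capture("top"); o=cv2.imread("pics/top0.png")[:,:,::-1]
for q in (o,im):
    k=((q[:,:,0]>130)&(q[:,:,1]<60)&(q[:,:,2]<60)); k[:190]=0;k[225:]=0;k[:,:280]=0;k[:,335:]=0
    ys,xs=np.where(k); print("pad",xs.mean(),ys.mean(),xs.min(),xs.max())
print(sense()["wrist_force"],sense()["time_s"])
```

```text
pad 302.77777777777777 204.0 296 309
pad 311.1 208.25714285714287 304 318
[ 0.53494536 -0.72544472  0.64482475] 81.55
```

The pad is at (311,208), against a predicted pressed-down position of (310,209), so the lever is latched. Handing in.

```bash
python3 -c "
from station import *
print(finish_job())"
```

```text
the job is handed in; nothing more can be done
None
```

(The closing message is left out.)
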